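Park the adhesive syringe, then hold the UV torch over the fresh lens

ROBOT

A 7-joint arm with a two-finger parallel gripper is mounted at the origin on the work surface. World frame = base frame: x ahead of the robot, y to its left, z up, the work surface at z = 0. Lengths are in mm, angles in rad, forces in N, time in s.
With the tool pointing down it reaches from about 400 to 750 mm from the base axis. Payload 19.5 kg.
Tool frame: the origin (TCP) lies at the very end of the fingers, on their centre line; the grasp point (between the pads) lies 19 mm behind it; z points along the fingers, y is the line along which they close (so a half turn about z gives the same grasp; the last joint's range is limited). The gripper opens to 85 mm and grips with 20 to 120 N. Pads are 22 mm wide; open, the fingers measure 114 mm over their backs; the gripper's body (76 mm by 85 mm) begins 54 mm behind the grasp point. The pads swing forward as they close: fully open they stand 13 mm farther back than shut.
Start: joints at [1.131, 0.707, -0.028, 1.485, 0.022, 0.951, -0.075], TCP at [222.74, -530.077, 231.268] pointing down, gripper open.
Joint ranges: [-2.71, 2.71], [-0.32, 2.16], [-1.57, 1.52], [0, 2.45], [-1.46, 4.6], [0, 2.02], [-2.83, 2.83]. Speed limits (rad/s): [1.89, 1.89, 2.57, 2.57, 3.01, 3.01, 3.01].

INTERFACE

Orientations are given as a rotation vector (axis times angle).
In Python, from cell import env gives the robot as it stands.
- The arm moves only by the tool carry_out, never from a script. Its argument "commands" is a list that holds one entry, the list of rows, each a list of 7 numbers: the gripper command: -1 is fully open, 1 is shut, values between are in proportion, then the shift along the tool's x, y, z scaled (see below), then the turn, a rotation vector about the tool's x, y, z scaled (see below). A call has 1 to 20 rows; each row is the pose to reach, as a shift and turn from the pose commanded when the call began, along the tool's axes at that moment; what a row does not reach only later rows make up. The controller multiplies each number of a shift by 750 mm and each number of a turn by 45 degrees. A row lasts 1/12 s, in which the tool goes at most 41.7 mm and 7.16 degrees, less where a joint would pass 70% of its speed; a pose out of reach is approached as far as the arm can. A call with a number of a shift or a turn outside -1 to 1 is refused whole. A call with a gripper value outside its range is refused whole. The fingers move at their own pace and stop on an object; "newtons" is the grip in N (left out, the last holds). Time passes only in rows, so rows that repeat a pose let the fingers close. It gives the time, the measured TCP pose, the force, the opening and the grip force at its end, in the units of the state.
- env.get_obs(): the state, without advancing time (a new reading comes with each control period).
- env.read_camera(name): name is "scene" or "side" or "wrist"; returns a dict with "img" (420x560x3 uint8, red, green, blue), "mtx" (3x3 intrinsics, pixels), "k1" (the pictures are not rectified: a ray, as slopes to the right and down, at radius r is drawn at 1 + k1 r^2 times it, then the intrinsics apply), "extrinsics" (4x4, takes a point from camera to world coordinates). Camera axes: x right, y down, z forward; pixel columns grow to the right and rows downward; lengths in mm; the calibration is good to about 2 mm. A picture is of the moment at which its call begins. There is no depth.
- env.close_job(): hands the job in; it is judged then, once.
The state is a dict: "t": time; "joint_positions": joint angles; "joint_vel": joint speeds; "joint_torque": joint torques, N m; "tool_pos": TCP position; "orientation": TCP orientation; "force": force on the tool from outside, world axes, zero at the start; "ft_torque": the same for the moment, N m; "width": finger opening in mm; "gripper_force": force on a finger pad.
Only numpy, scipy, OpenCV 4.12 (cv2) and the standard library are available. Lean on these libraries where they do the work, as an engineer would, in place of code of your own. Each camera call takes 0.05 s, during which the arm holds its last target. There are 200 camera calls.

TASK

A lens has just been set in adhesive on the metal sheet and has to be cured. First lower the adhesive syringe into the black holder cup and let it stand there tip down, so that stray light cannot set its tip; do not drop it in from above. Then draw the UV torch (it lights by itself) out of its charging dock, carry it over everything in between, and finish while holding it still and upright, head down, centred over the lens with the yellow tape tabs, its face about 7 mm above the glass: touch neither the lenses nor the sheet, and leave the other things on the bench where they are.

Things in the scene. Friction and masses are not known exactly. Their poses are not given: they have to be found in the camera images.
- syringe: amber syringe, blue tip, 30 g, lying on the green mat (its top 2 mm above the table), tip roughly towards the robot. Origin on its axis at mid-barrel, 8.5 mm above the mat; x points to the tip. Barrel 17 mm across, x = -47 to 48 mm; tapered tip to x = 72 mm; flange at x = -47 to -50 mm, 32 mm wide (y), 16 mm high, so it does not roll; plunger end x = -69 mm. Balances near its origin
- syringe_tip (a point): end of the syringe's tip, x = +72 mm on its axis
- cup: black round holder cup, loose but weighted (0.5 kg). Origin at the centre of its underside, z up. Outside diameter 48 mm, inside 42 mm, height 75 mm, inner floor at z = 6 mm, steel foot 62 mm across and 6 mm high. It stands on the green mat
- cup_mouth (a point): centre of the cup's mouth, 75 mm above its underside
- torch: dark cordless UV torch with violet rings, standing head down in its dock. Origin at the centre of its round light face (its lower end), z up along its axis. Head 28 mm across up to z = 28 mm, tapering to a plain 24 mm barrel from z = 34 to 118 mm; tail ends at z = 125 mm. 140 g. Drawn straight up, it leaves the dock freely
- dock: charging dock, fixed: grey base 80 x 80 x 10 mm with a white round socket that reaches 50 mm above the dock's underside (40 to 42 mm outside, 32 mm or more inside). Origin at the centre of its underside; the torch's face rests 10 mm above it
- lens_fresh: the freshly set lens, fixed on the sheet: black cell 30 mm across and 8 mm high with pale blue glass, and four flat yellow tape tabs in a cross around it (61 mm over all). Origin at the centre of its underside, on the sheet. It changes places with the other two lenses
- lens_fresh_top (a point): top of the fresh lens's glass, at its centre, 9 mm above the sheet; z up
- lens_b: an already cured lens, the same but without tape tabs, fixed on the sheet; origin at the centre of its underside
- lens_c: another cured lens without tape tabs, fixed on the sheet; origin at the centre of its underside
- sheet: polished metal sheet 220 mm (x) by 300 mm (y), 3 mm thick, fixed on the mat; origin at the centre of its underside
- bar: loose aluminium bar 200 mm long (x), 20 mm wide, 45 mm high, standing on the sheet along its edge nearer the dock; origin at the centre of its underside
- tape_roll: roll of yellow tape, 60 mm across, 18 mm high, lying on the mat; origin at the centre of its underside
- pen: blue and white pen, 120 mm long (x), 9 mm thick, lying on the mat beyond the sheet; origin at the middle of its underside
- pliers: small blue-handled pliers, about 130 mm long (x) and 65 mm wide, 12 mm high, lying on the mat beyond the cup; origin at the underside of the pivot
Not all that is in view belongs to the job. Of the things that look like the dock, the largest one is meant.

How it is judged:
By the outcome, as a careful person would: the job done as asked, in the order asked, and still so for the second after the job is handed in, while the arm keeps its last pose, push and grip.
It also fails if it takes over 53 s, if anything falls off the work surface, if the arm or the gripper's body presses on something with over 40 N, if the wrist force passes 120 N, or if a joint passes its speed limit or range.

## Working session

There is one attempt and no reset: what is moved stays moved. The work goes in short steps, Python scripts to look and compute and a tool call to move; the robot and the scene stay as the last step left them, time stands still between calls to the robot, and variables do not carry over. Pictures are saved under pics/ and viewed, at most 10 in all, crops included, and the job is handed in when it is done.

Besides the shell and the picture viewer there is one more tool, called after ">>>" by a JSON object that holds its "name" and its "arguments", one argument or row to a line. carry_out: Moves the arm, as the interface text tells. Shifts and turns lie within -1 to 1; 1 stands for 750 mm of shift or 45 degrees of turn. Its arguments: {"type":"object","properties":{"commands":{"type":"array"},"newtons":{"type":"number"}},"required":["commands"]}

```bash
ls; mkdir -p pics
cat > h.py <<'E'
import numpy as np, cv2, pickle
from scipy.spatial.transform import Rotation as R
def snap(names):
    from cell import env
    for n in names:
        c=env.read_camera(n); pickle.dump(c,open(f'pics/{n}.pkl','wb'))
def load(n): return pickle.load(open(f'pics/{n}.pkl','rb'))
def ray(c,u,v):
    K=np.array(c['mtx']);E=np.array(c['extrinsics'])
    d=np.array([(u-K[0,2])/K[0,0],(v-K[1,2])/K[1,1]]);s=d.copy()
    for _ in range(30): s=d/(1+c['k1']*(s@s))
    return E[:3,3],E[:3,:3]@np.r_[s,1]
def at(c,u,v,z):
    o,d=ray(c,u,v); return o+d*(z-o[2])/d[2]
def proj(c,p):
    K=np.array(c['mtx']);E=np.array(c['extrinsics'])
    q=E[:3,:3].T@(np.asarray(p,float)-E[:3,3]); s=q[:2]/q[2]; s=s*(1+c['k1']*(s@s))
    return K[:2,:2]@s+K[:2,2]
def tri(obs):
    A=0;b=0
    for c,u,v in obs:
        o,d=ray(c,u,v); d=d/np.linalg.norm(d);P=np.eye(3)-np.outer(d,d);A=A+P;b=b+P@o
    return np.linalg.solve(A,b)
def save(n,out,crop=None,k=1):
    im=load(n)['img'][:,:,::-1]
    if crop: x0,y0,x1,y1=crop; im=im[y0:y1,x0:x1]
    cv2.imwrite('pics/'+out,cv2.resize(im,None,fx=k,fy=k,interpolation=cv2.INTER_CUBIC))
E
python3 - <<'E'
from h import *
snap(['scene','side','wrist'])
for n in ['scene','side','wrist']:
    c=load(n);print(n,np.round(c['mtx'],1).tolist(),c['k1'],np.round(c['extrinsics'],3).tolist())
save('scene','s1.png',None,1.42);save('side','d1.png',None,1.42)
from cell import env
print(env.get_obs())
E
```

```text
pics
scene [[383.4, 0.0, 281.2], [0.0, 383.4, 212.1], [0.0, 0.0, 1.0]] 0.01031394372738696 [[-0.057, 0.609, -0.791, 1425.45], [0.998, 0.046, -0.037, -26.834], [0.014, -0.792, -0.611, 705.943], [0.0, 0.0, 0.0, 1.0]]
side [[525.9, 0.0, 282.1], [0.0, 525.9, 202.1], [0.0, 0.0, 1.0]] -0.09670920084114834 [[-0.923, -0.262, 0.281, 249.338], [-0.384, 0.656, -0.649, 704.227], [-0.014, -0.707, -0.707, 936.482], [0.0, 0.0, 0.0, 1.0]]
wrist [[308.6, 0.0, 281.1], [0.0, 308.6, 207.8], [0.0, 0.0, 1.0]] -0.008759864567580595 [[0.388, -0.87, -0.304, 300.681], [-0.922, -0.366, -0.127, -496.763], [-0.001, 0.329, -0.944, 373.605], [0.0, 0.0, 0.0, 1.0]]
{'t': 0.15, 'joint_positions': array([ 1.1313108 ,  0.70694003, -0.02760611,  1.48489239,  0.02198637,
        0.9509087 , -0.07547992]), 'joint_vel': array([-0.00068883, -0.00040636, -0.00020537, -0.00036673, -0.0019125 ,
       -0.00033628, -0.00078991]), 'joint_torque': array([-9.80812219e-04, -8.83305931e+01,  1.23432029e+00, -2.36192948e+01,
        1.69090612e-02,  5.36235006e-03,  9.70591509e-05]), 'tool_pos': array([ 222.66290836, -529.91599134,  230.94625291]), 'orientation': array([-3.07884893e+00, -6.20568596e-01,  2.92016907e-04]), 'force': array([-1.49924018,  0.68580136,  0.1418816 ]), 'ft_torque': array([ 0.00057701, -0.02224464, -0.01714121]), 'gripper_force': 0.0, 'width': 85.6481376608551}
```

View pics/s1.png

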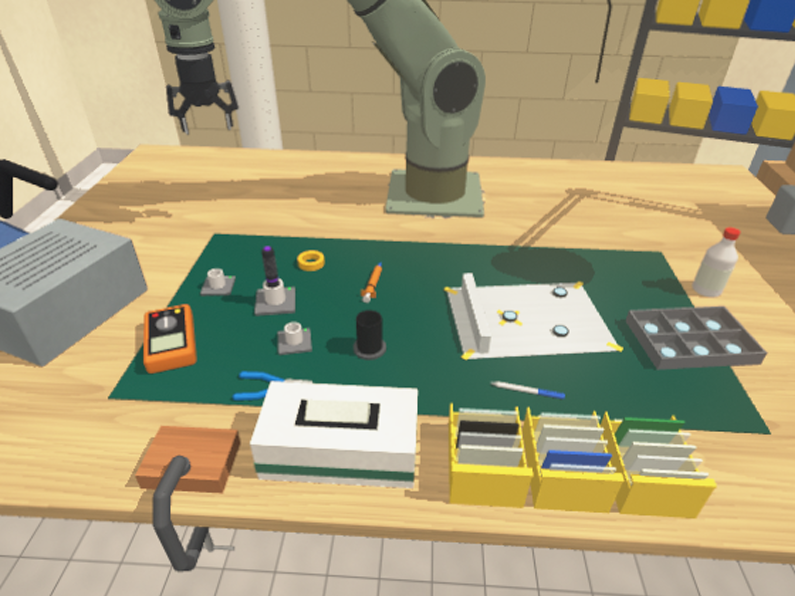

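View pics/d1.png

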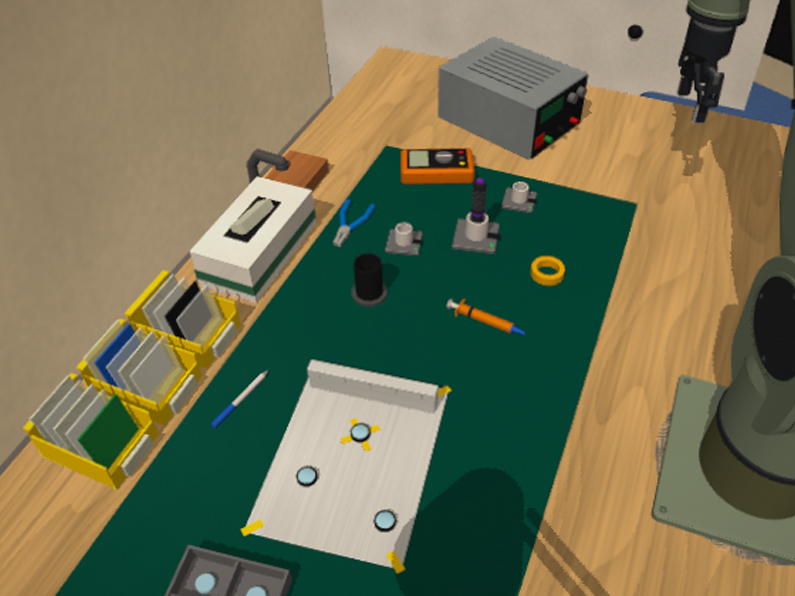

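Scene view: the torch stands in the dock at scene (275,290), with two smaller empty docks at (216,283) and (293,338). The syringe is at (373,282), the cup at (369,335), the taped lens at (510,316) and the cured lenses at (560,292) and (560,330). In the side view the taped lens is at (360,432) and the dock at (477,232). I'll confirm these in enlarged crops.

Run:
```python
from h import *
save('side','d2.png',(230,115,400,240),4.7)
a=load('side')['img'][245:325,205:325,::-1]; b=load('scene')['img'][160:260,165:295,::-1];c=load('scene')['img'][190:260,310:450,::-1]
r=lambda i,k:cv2.resize(i,None,fx=k,fy=k,interpolation=cv2.INTER_CUBIC)
A=r(a,3);B=r(b,3);C=r(c,3)  # A 360x240, B 390x300, C 420x210
m=np.zeros((520,790,3),np.uint8);m[:300,:390]=B;m[:240,400:760]=A;m[305:515,:420]=C
cv2.imwrite('pics/m1.png',m)
```

```text
(no output)
```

View pics/d2.png

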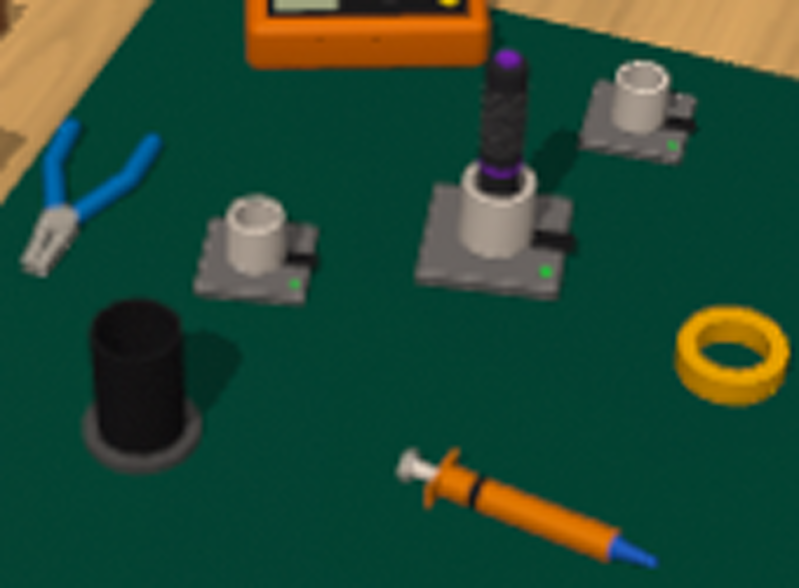

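View pics/m1.png

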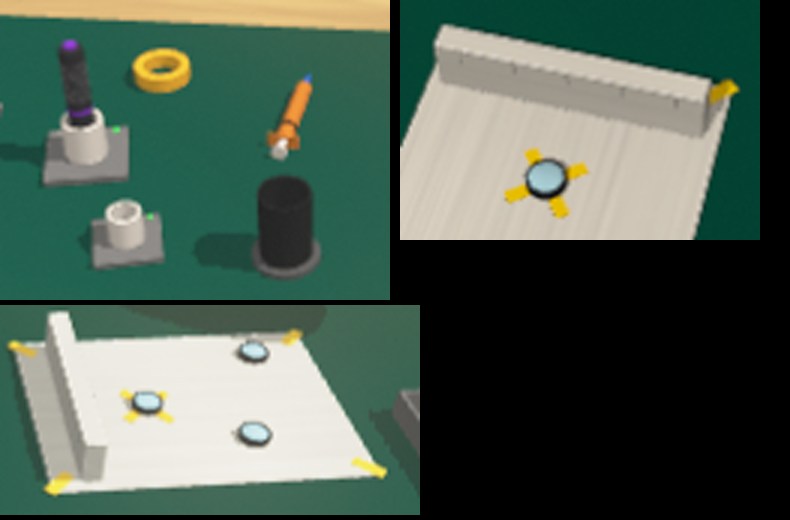

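The crops confirm it. The dock holding the torch, at side-crop (497,230), is clearly the largest of the three. The only lens with tabs is at side-crop (547,177) and scene-crop (147,401), next to the bar.

Run:
```python
from h import *
S=load('scene');D=load('side')
d2=lambda x,y:(230+(x+.5)/4.7-.5,115+(y+.5)/4.7-.5)
b=lambda x,y:(165+(x+.5)/3-.5,160+(y+.5)/3-.5)
a=lambda x,y:(205+(x-399.5)/3-.5,245+(y+.5)/3-.5)
c=lambda x,y:(310+(x+.5)/3-.5,190+(y-304.5)/3-.5)
def show(n,d,s,z):
    r=[]
    if d:r.append(at(D,*d,z))
    if s:r.append(at(S,*s,z))
    print(n,z,*[np.round(p[:2],1) for p in r], np.round(tri([(D,*d),(S,*s)]),1) if d and s else '')
show('cupmouth',d2(137,328),b(285,193),77)
show('foot',d2(142,427),b(287,254),8)
show('tip',d2(657,564),b(309,76),10.5)
show('plung',d2(400,465),b(279,154),10.5)
show('junct',d2(612,545),b(305,84),10.5)
show('flange',d2(443,478),b(283,140),10.5)
show('tail',d2(509,58),b(70,45),137)
show('rim',d2(499,186),b(84,122),52)
show('lens',a(547,177),c(147,401),14)
show('lensB',None,c(254,350),14); show('lensC',None,c(254,432),14)
show('bar top ends',a(443,30),c(58,316),50);show('bar top end2',a(712,87),c(95,448),50)
show('tape',d2(733,345),b(162,66),20)
```

```text
cupmouth 77 [ 665.8 -120.1] [ 665.2 -117.4] [ 665.4 -118.    78. ]
foot 8 [ 665.1 -117.4] [ 667.1 -116.9] [ 665.6 -117.5    7.1]
tip 10.5 [ 385.6 -122.9] [ 383.3 -121.4] [ 385.5 -121.3   12.1]
plung 10.5 [ 528.3 -139.6] [ 524.6 -139.1] [ 527.6 -138.4   12.4]
junct 10.5 [ 410.2 -126.8] [ 399.1 -124.3] [ 409.  -122.7   16.4]
flange 10.5 [ 504.5 -139.1] [ 501.2 -137.6] [ 504.  -137.2   12.5]
tail 137 [ 539.4 -329. ] [ 538.9 -327.8] [ 539.2 -327.9  137.5]
rim 52 [ 538.4 -324.4] [ 542.1 -324.9] [ 539.1 -326.1   50.1]
lens 14 [555.7 155.8] [557.4 155.9] [556.1 155.8  13.2]
lensB 14 [466.3 273.2] 
lensC 14 [596.1 250.6] 
bar top ends 50 [667.   90.3] [473.1  71.2] [623.9  93.7 125.2]
bar top end2 50 [468.   65.5] [670.9  94.9] [512.7  69.1 -35.4]
tape 20 [ 389.4 -281.7] [ 390.6 -280.4] [ 389.5 -281.    19.8]
```

>>> {"name": "carry_out", "arguments": {
  "commands": [
    [[-1,0.52,-0.356,0.161,0,0,0.656],[-1,0.52,-0.356,0.161,0,0,0.656],[-1,0.52,-0.356,0.161,0,0,0.656],[-1,0.52,-0.356,0.161,0,0,0.656],[-1,0.52,-0.356,0.161,0,0,0.656],[-1,0.52,-0.356,0.161,0,0,0.656],[-1,0.52,-0.356,0.161,0,0,0.656],[-1,0.52,-0.356,0.161,0,0,0.656],[-1,0.52,-0.356,0.161,0,0,0.656],[-1,0.52,-0.356,0.161,0,0,0.656],[-1,0.52,-0.356,0.161,0,0,0.656],[-1,0.52,-0.356,0.161,0,0,0.656],[-1,0.52,-0.356,0.161,0,0,0.656],[-1,0.52,-0.356,0.161,0,0,0.656],[-1,0.52,-0.356,0.161,0,0,0.656],[-1,0.52,-0.356,0.161,0,0,0.656]]
  ]
}}

```text
t: 1.48
tool_pos: [478.5, -133.9, 110.8]
orientation: [3.136, -0.187, 0.0]
force: [0.3, 0.4, 0.5]
width: 85.5
gripper_force: 0.0
```

Run:
```python
from h import *
from cell import env
snap(['wrist']);o=env.get_obs()
print([np.round(o[k],4).tolist() for k in('joint_positions','tool_pos','orientation')])
T=R.from_rotvec(o['orientation']).as_matrix();E=np.array(load('wrist')['extrinsics'])
print(np.round(T.T@(E[:3,3]-o['tool_pos']),1),np.round(proj(load('wrist'),[457,-130.5,10.5]),1))
save('wrist','w1.png',None,1.42)
# fit SRS model candidates
Q=[[1.1313108,.70694003,-.02760611,1.48489239,.02198637,.9509087,-.07547992],list(o['joint_positions'])]
P=[[222.663,-529.916,230.946],list(o['tool_pos'])]; O=[[-3.07884893,-.620568596,.000292],list(o['orientation'])]
import itertools
best=[]
for s in itertools.product([1,-1],repeat=4):
  for s246 in itertools.product([1,-1],repeat=3):
    err=0
    Rs=[]
    for q,ov in zip(Q,O):
        M=R.identity()
        sg=[s[0],s246[0],s[1],s246[1],s[2],s246[2],s[3]]
        for i in range(7): M=M*R.from_rotvec(np.array([0,0,1.] if i%2==0 else [0,1.,0])*sg[i]*q[i])
        Rs.append(M.inv()*R.from_rotvec(ov))
    # const tool rotation
    best.append(((Rs[0].inv()*Rs[1]).magnitude(),s,s246,np.round(Rs[0].as_rotvec(),3)))
best.sort(key=lambda b:b[0])
for b in best[:6]:print(b)
```

```text
[[0.1064, 0.799, 0.1862, 1.9051, -0.3003, 0.4641, -1.1827], [478.5131, -133.9157, 110.8282], [3.1358, -0.187, 0.0004]]
[  84.5   -0.3 -142.7] [280.2 231.5]
(1.0850911120372933e-08, (-1, -1, -1, -1), (1, 1, 1), array([-0.   ,  0.   ,  1.571]))
(0.0022625674537984186, (-1, -1, -1, -1), (-1, -1, -1), array([1.000e-03, 1.000e-03, 1.571e+00]))
(0.16477402405398894, (1, -1, -1, 1), (-1, -1, -1), array([-1.000e-03, -1.000e-03, -2.299e+00]))
(0.16477626371696422, (1, -1, -1, 1), (1, 1, 1), array([ 1.000e-03, -1.000e-03, -2.299e+00]))
(0.40356112411262307, (-1, 1, -1, -1), (-1, -1, -1), array([ 0.028, -0.028,  1.529]))
(0.404985651080705, (-1, 1, -1, -1), (1, 1, 1), array([-0.027,  0.029,  1.529]))
```

View pics/w1.png

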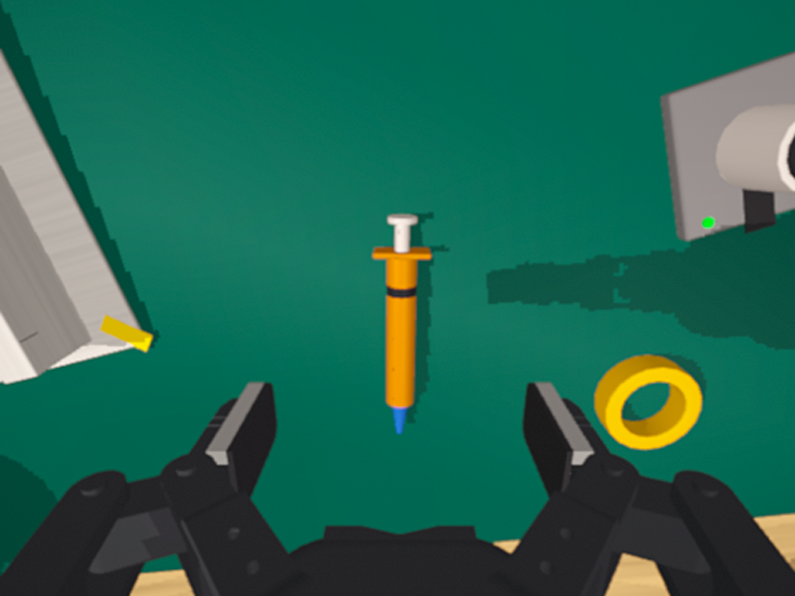

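The syringe lies centred between the fingers, with its tip at (400,433) and plunger end at (402,214). Next I'll refine its pose and fit the arm's link lengths.

```bash
cat > kin.py <<'E'
from h import *
SG=[-1,1,-1,1,-1,1,-1]
def fk(q,p,full=False):
    h,L1,L2,L3,a1,a2,a3=p
    M=R.identity();x=np.zeros(3);pts=[]
    off=[[0,0,0],[0,0,h],[a1,0,0],[0,0,L1],[a2,0,0],[0,0,L2],[a3,0,0]]
    for i in range(7):
        x=x+M.apply(off[i]); pts.append(x)
        M=M*R.from_rotvec(np.array([0,0,1.] if i%2==0 else [0,1.,0])*SG[i]*q[i])
    x=x+M.apply([0,0,L3]); M=M*R.from_rotvec([0,0,np.pi/2])
    return (x,M,pts) if full else (x,M)
E
python3 - <<'E'
from kin import *
from scipy.optimize import least_squares
W=load('wrist')
for u,v in((400,434),(402,215),(400,407),(402,254)):
    print(np.round(at(W,(u+.5)/1.42-.5,(v+.5)/1.42-.5,10.5),1))
Q=[[1.1313108,.70694003,-.02760611,1.48489239,.02198637,.9509087,-.07547992],[0.1064, 0.799, 0.1862, 1.9051, -0.3003, 0.4641, -1.1827]]
P=np.array([[222.663,-529.916,230.946],[478.5131,-133.9157,110.8282]])
for free in ([0,1,2,3],[0,1,2,3,4,5]):
    def f(v):
        p=np.zeros(7);p[free]=v;return np.ravel([fk(q,p)[0]-x for q,x in zip(Q,P)])
    r=least_squares(f,[350,400,400,250,0,0,0][:len(free)]);print(np.round(r.x,1),np.round(r.fun,2))
E
```

```text
[ 381.8 -122.7   10.5]
[ 524.7 -140.8   10.5]
[ 402.4 -125.1   10.5]
[ 502.8 -138.2   10.5]
[29635.8   479.2   350.3 29555.7] [29.45 17.45  9.76  3.42 12.29 -9.76]
[819213.2 -13331.6  -1244.4 801740.4  13489.2  -1146.2] [ 0. -0.  0.  0.  0. -0.]
```

>>> {"name": "carry_out", "arguments": {
  "commands": [
    [[-1,0,0,0.142,0,0,0],[-1,0,0,0.142,0,0,0],[-1,0,0,0.142,0,0,0],[-1,0,0,0.142,0,0,0],[-1,0,0,0.142,0,0,0],[1,0,0,0.142,0,0,0],[1,0,0,0.142,0,0,0],[1,0,0,0.142,0,0,0],[1,0,0,0.142,0,0,0],[1,0,0,0.142,0,0,0],[1,0,0,0.142,0,0,0],[1,0,0,0.142,0,0,0],[1,0,0,0.142,0,0,0],[1,0,0,0.142,0,0,0]]
  ],
  "newtons": 35
}}

```text
t: 2.7
tool_pos: [479.1, -132.9, 4.5]
orientation: [3.136, -0.184, 0.001]
force: [-0.5, 1.0, 10.1]
width: 15.6
gripper_force: 34.3
```

>>> {"name": "carry_out", "arguments": {
  "commands": [
    [[1,0,0,-0.02,0,0,0],[1,0,0,-0.06,0,0,0],[1,0,0,-0.1,0,0,0],[1,0,0,-0.15,0,0,0],[1,0,0,-0.2,0,0,0],[1,0,0,-0.25,0,0,0],[1,0,0,-0.3,0,0,0],[1,0,0,-0.3,0,0,0]]
  ],
  "newtons": 40
}}

```text
t: 3.37
tool_pos: [480.4, -133.5, 235.0]
orientation: [3.135, -0.185, 0.012]
force: [-0.6, -0.4, 0.6]
width: 15.1
gripper_force: 39.1
```

Run:
```python
from h import *
from cell import env
snap(['wrist','side','scene']);o=env.get_obs()
print([np.round(o[k],4).tolist() for k in('joint_positions','tool_pos','orientation','width','gripper_force')])
print([np.round(proj(load(n),o['tool_pos']),0) for n in('side','scene')])
a=load('wrist')['img'][100:400,150:410,::-1]
u,v=proj(load('side'),o['tool_pos']).astype(int);b=load('side')['img'][v-60:v+60,u-70:u+70,::-1]
m=np.zeros((600,800,3),np.uint8);A=cv2.resize(a,None,fx=1.5,fy=1.5);B=cv2.resize(b,None,fx=2.8,fy=2.8,interpolation=cv2.INTER_CUBIC)
m[:A.shape[0],:A.shape[1]]=A;m[:B.shape[0],400:400+B.shape[1]]=B;cv2.imwrite('pics/m2.png',m)
```

```text
[[0.0408, 0.6141, 0.2932, 1.7726, -0.2373, 0.7893, -1.2366], [478.7675, -132.6541, 229.0116], [-3.1359, 0.184, -0.0003], 15.5239, 39.0865]
[array([339., 150.]), array([260., 137.])]
```

View pics/m2.png

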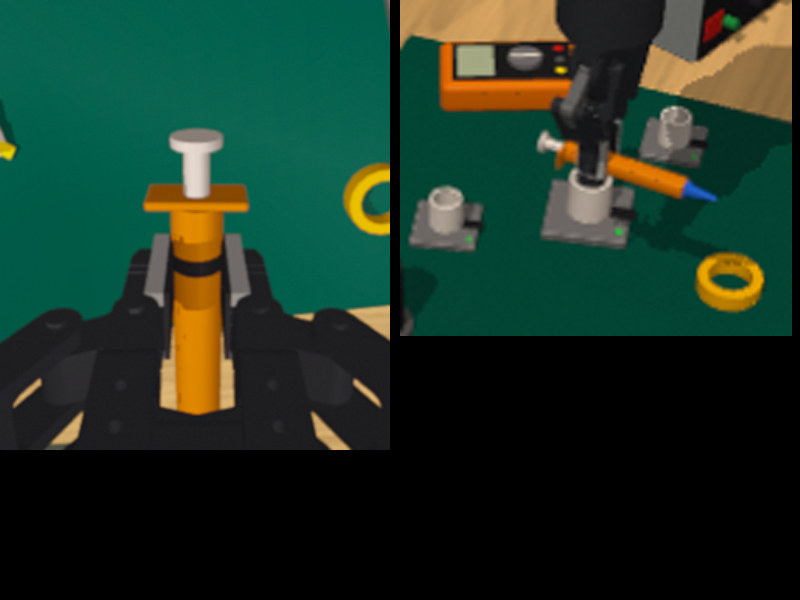

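>>> {"name": "carry_out", "arguments": {
  "commands": [
    [[1,0,0,0,-0.3,0.1,0],[1,0,0,0,-0.6,0.2,0],[1,0,0,0,-0.8,0.3,0],[1,0,0,0,-0.8,0.4,0],[1,0,0,0,-0.8,0.4,0],[1,0,0,0,-0.8,0.4,0],[1,0,0,0,-0.8,0.4,0]]
  ]
}}

```text
t: 4.1
tool_pos: [478.6, -131.8, 228.9]
orientation: [2.463, -0.141, 0.361]
force: [-0.6, 0.1, -3.5]
width: 15.2
gripper_force: 39.2
```

```bash
cat > fit.py <<'E'
from kin import *
from scipy.optimize import least_squares
from cell import env
o=env.get_obs();print(np.round(o['joint_positions'],3),np.round(o['tool_pos'],1),np.round(o['joint_vel'],3).max())
Q=[[1.1313108,.70694003,-.02760611,1.48489239,.02198637,.9509087,-.07547992],[0.1064, 0.799, 0.1862, 1.9051, -0.3003, 0.4641, -1.1827],[0.0408, 0.6141, 0.2932, 1.7726, -0.2373, 0.7893, -1.2366],o['joint_positions']]
P=np.array([[222.663,-529.916,230.946],[478.5131,-133.9157,110.8282],[478.7675, -132.6541, 229.0116],o['tool_pos']])
for free in ([0,1,2,3],[0,1,2,3,4],[0,1,2,3,4,5],range(7)):
    free=list(free)
    def f(v):
        p=np.zeros(7);p[free]=v;return np.ravel([fk(q,p)[0]-x for q,x in zip(Q,P)])
    r=least_squares(f,[350,400,400,250,0,0,0][:len(free)]);print(np.round(r.x,1),np.round(r.fun,2))
E
python3 fit.py
```

```text
[-0.702  0.841  0.961  2.154  0.052  0.156 -1.766] [ 478.6 -131.8  228.9] 0.96
[359.7 497.2 316.4 314.6] [31.94  8.84  8.15 -0.36 27.11 -1.89  9.73 23.13 -0.41 -7.92 -5.19 -5.85]
[ 217.7  590.   341.7  290.4 -103.2] [33.62  6.91 13.26  4.17 22.18 -3.61 -4.9  16.55 -0.68 -3.53 -4.83 -8.97]
[ 210.4  605.8  343.9  292.8 -109.7    8.7] [34.56  5.1  11.51  4.05 22.34 -3.26 -5.95 16.48 -1.21 -4.53 -4.44 -7.04]
[286.8 472.4 300.8 276.4 -56.8  -5.3 -64.2] [31.55 13.73  4.81 -2.57  4.57  3.03  0.77  1.94 -7.99  2.38  0.92  0.15]
```

```bash
cat >> kin.py <<'E'
def rows(pos,Rt,p0,R0):
    R0=R.from_rotvec(R0) if not isinstance(R0,R) else R0
    s=R0.inv().apply(np.array(pos)-p0)/750; w=(R0.inv()*Rt).as_rotvec()/np.radians(45)
    return np.round(np.r_[s,w],3).tolist()
def log():
    from cell import env
    o=env.get_obs(); open('log.txt','a').write(repr([list(map(float,o[k])) for k in('joint_positions','tool_pos','orientation')])+'\n'); return o
E
python3 - <<'E'
from kin import *
o=log()
Rg=R.from_rotvec([-3.1359,.184,0])
print(rows([570,-150,400],Rg,o['tool_pos'],o['orientation']), rows([478,-133,230],Rg,o['tool_pos'],o['orientation']))
E
```

```text
[0.183, 0.129, -0.131, 0.806, -0.404, 0.003] [-0.0, 0.002, -0.0, 0.806, -0.404, 0.003]
```

>>> {"name": "carry_out", "arguments": {
  "commands": [
    [[1,0.03,0.02,-0.02,0.15,-0.08,0],[1,0.06,0.04,-0.04,0.3,-0.15,0],[1,0.1,0.07,-0.07,0.45,-0.23,0],[1,0.14,0.1,-0.1,0.6,-0.3,0],[1,0.183,0.129,-0.131,0.75,-0.38,0],[1,0.183,0.129,-0.131,0.806,-0.404,0],[1,0.183,0.129,-0.131,0.806,-0.404,0],[1,0.183,0.129,-0.131,0.806,-0.404,0]]
  ]
}}

```text
t: 4.77
tool_pos: [571.3, -152.3, 400.7]
orientation: [-3.127, 0.181, 0.005]
force: [-0.3, 0.5, -2.0]
width: 15.3
gripper_force: 39.2
```

Run:
```python
from kin import *
o=log();print([np.round(o[k],3) for k in('t','joint_positions','tool_pos','orientation','width')])
q=o['joint_positions'];M=R.identity()
for i in range(5): M=M*R.from_rotvec(np.array([0,0,1.] if i%2==0 else [0,1.,0])*SG[i]*q[i])
f=M.apply([0,0,1]);print('forearm',np.round(f,2))
Rt=R.from_rotvec(o['orientation'])
for th in(-40,-80):
    T=R.from_rotvec(np.radians(th)*f)*Rt; print(th,rows(o['tool_pos'],T,o['tool_pos'],o['orientation']),np.round(T.apply([0,0,1]),2))
```

```text
[np.float64(4.767), array([ 0.037,  0.649,  0.426,  1.05 , -0.261,  1.496, -1.281]), array([ 571.323, -152.343,  400.744]), array([-3.127,  0.181,  0.005]), np.float64(15.264)]
forearm [ 0.92 -0.39 -0.08]
-40 [0.0, 0.0, 0.0, -0.849, -0.253, -0.067] [-0.24 -0.59 -0.77]
-80 [0.0, 0.0, 0.0, -1.699, -0.507, -0.134] [-0.33 -0.93 -0.19]
```

>>> {"name": "carry_out", "arguments": {
  "commands": [
    [[1,0,0,0,-0.14,-0.042,-0.011],[1,0,0,0,-0.28,-0.084,-0.022],[1,0,0,0,-0.42,-0.126,-0.033],[1,0,0,0,-0.56,-0.168,-0.044],[1,0,0,0,-0.7,-0.21,-0.055],[1,0,0,0,-0.849,-0.253,-0.067],[1,0,0,0,-0.849,-0.253,-0.067]]
  ]
}}

```text
t: 5.35
tool_pos: [571.7, -148.6, 395.3]
orientation: [2.466, -0.064, -0.318]
force: [-0.1, 0.9, -2.3]
width: 15.3
gripper_force: 39.3
```

```bash
cat > st.py <<'E'
from kin import *
o=log();print([np.round(o[k],3) for k in('t','joint_positions','tool_pos','orientation','width')])
def fore(q):
    M=R.identity()
    for i in range(5): M=M*R.from_rotvec(np.array([0,0,1.] if i%2==0 else [0,1.,0])*SG[i]*q[i])
    return M.apply([0,0,1])
f=fore(o['joint_positions']);print('forearm',np.round(f,2))
# syringe: R_final = Rz(az)*Ry(-90)*R_grasp
Rt=R.from_rotvec(o['orientation'])
Rg=R.from_rotvec([-3.1359,.184,0])
ax=Rg.apply([0,1,0])
R1=R.from_rotvec(ax*np.pi/2)*Rg
z1=R1.apply([0,0,1])
def final(az): return R.from_rotvec([0,0,np.radians(az)-np.arctan2(z1[1],z1[0])])*R1
E
python3 - <<'E'
from st import *
T=R.from_rotvec(np.radians(-40)*f)*Rt; print(rows(o['tool_pos'],T,o['tool_pos'],Rt),np.round(T.apply([0,0,1]),2))
for az in(-90,-60,-30):
    T=final(az);print(az,np.round(T.as_matrix()[:,[0,2]].T,2).tolist(),rows(o['tool_pos'],T,o['tool_pos'],Rt), np.degrees(np.arccos(T.apply([0,0,1])@f)))
E
sed -i 's/^Q=/import ast\nL=[ast.literal_eval(l) for l in open("log.txt")]\nQ=/; s/o\[.joint_positions.\]\]$/]+[l[0] for l in L]/; s/,o\[.tool_pos.\]\])$/]+[l[1] for l in L])/' fit.py; python3 fit.py
```

```text
[np.float64(5.35), array([-0.331,  0.837,  0.655,  1.006,  0.214,  1.574, -1.457]), array([ 571.705, -148.649,  395.262]), array([ 2.466, -0.064, -0.318]), np.float64(15.275)]
forearm [ 0.97 -0.21 -0.14]
[0.0, 0.0, 0.0, -0.883, -0.101, 0.003] [-0.24 -0.95 -0.18]
-90 [[-0.0, -0.0, 1.0], [0.0, -1.0, -0.0]] [0.0, 0.0, 0.0, -0.702, 1.135, 2.018] 77.82019160895047
-60 [[-0.0, -0.0, 1.0], [0.5, -0.87, -0.0]] [0.0, 0.0, 0.0, -0.227, 1.592, 1.628] 48.20301612668991
-30 [[-0.0, -0.0, 1.0], [0.87, -0.5, -0.0]] [0.0, 0.0, 0.0, 0.253, 1.959, 1.161] 19.365852888753338
[-0.331  0.837  0.655  1.006  0.214  1.574 -1.457] [ 571.7 -148.6  395.3] 0.077
[362.4 500.2 308.  329.7] [29.66 13.15  2.93 -1.49 28.7  -4.68  6.11 25.66 -4.43 -5.95 -8.09 -6.54
 12.3  23.28  5.44 -2.58  7.67  7.28]
[295.9 550.3 311.4 331.4 -49.1] [28.89 15.    2.75  1.52 27.78 -5.79 -2.94 25.07 -5.77 -0.76 -8.1  -6.79
  6.62 22.29  6.57  4.42  7.36  9.03]
[294.4 560.3 310.9 334.  -51.3   7.6] [28.9  15.    1.79  0.2  28.47 -4.15 -4.74 25.73 -5.32 -2.8  -6.98 -4.05
  9.16 20.85  4.47  7.27  4.67  7.25]
[310.4 457.5 297.3 286.3 -47.2  -8.5 -65.7] [ 3.065e+01  1.552e+01  5.620e+00 -3.880e+00  4.560e+00  4.030e+00
  1.320e+00  2.150e+00 -7.290e+00  3.980e+00 -5.310e+00  3.020e+00
  1.010e+00  5.230e+00  3.000e-02  3.060e+00  4.830e+00 -5.400e+00]
```

```bash
cat > kin2.py <<'E'
from kin import *
from scipy.optimize import least_squares
import ast,os
LO=np.array([-2.71,-.32,-1.57,0,-1.46,0,-2.83]);HI=np.array([2.71,2.16,1.52,2.45,4.6,2.02,2.83])
def fk2(q,p,pts=False):
    # p: h,L1,L2,L3,a1,a2,a3,ys,ye,yw,bx,by
    h,L1,L2,L3,a1,a2,a3,ys,ye,yw=p[:10]
    off=[[0,0,0],[0,0,h],[0,ys,0],[a1,0,L1],[a2,ye,0],[0,0,L2],[a3,yw,0]]
    M=R.identity();x=np.zeros(3);P=[]
    for i in range(7):
        x=x+M.apply(off[i]);P.append(x)
        M=M*R.from_rotvec(np.array([0,0,1.] if i%2==0 else [0,1.,0])*SG[i]*q[i])
    x=x+M.apply([0,0,L3]);M=M*R.from_rotvec([0,0,np.pi/2])
    return (x,M,P) if pts else (x,M)
def fit():
    D=[([1.1313108,.70694003,-.02760611,1.48489239,.02198637,.9509087,-.07547992],[222.663,-529.916,230.946]),([0.1064, 0.799, 0.1862, 1.9051, -0.3003, 0.4641, -1.1827],[478.5131,-133.9157,110.8282]),([0.0408, 0.6141, 0.2932, 1.7726, -0.2373, 0.7893, -1.2366],[478.7675, -132.6541, 229.0116])]
    D+=[ast.literal_eval(l)[:2] for l in open('log.txt')]
    p0=np.array([360,450,350,290,0,0,0,0,0,0.]);sg=np.array([80,80,80,80]+[60]*6)
    f=lambda p:np.r_[np.ravel([fk2(q,p)[0]-x for q,x in D]),(p-p0)/sg]
    r=least_squares(f,p0);return r.x,r.fun[:-10]
def ik(p,pos,Rt,q0):
    f=lambda q:np.r_[(fk2(q,p)[0]-pos)/5,(fk2(q,p)[1].inv()*Rt).as_rotvec()*40,(q-q0)*.01]
    r=least_squares(f,np.clip(q0,LO+.01,HI-.01),bounds=(LO,HI));return r.x,np.abs(r.fun[:6]).max()
E
python3 - <<'E'
from kin2 import *
p,e=fit();print(np.round(p,1),np.round(e,1))
from st import final
q0=o=None
import st
q0=st.o['joint_positions']
for az in(-90,-60,-30,-10,-150):
  for q5 in(1.6,2.4,3.1,.8):
    s=q0.copy();s[4]=q5;s[5]=1.2
    for q7 in (-1.5,1):
      s[6]=q7
      q,er=ik(p,np.array([665,-118,102])+19*final(az).apply([0,0,1]),final(az),s)
      if er<.5:
        P=fk2(q,p,True)[2];print(az,q5,np.round(q,2),'elbow',np.round(P[4]),'wrist',np.round(P[6]))
E
```

```text
[ 3.131e+02  5.207e+02  2.900e+02  3.091e+02 -0.000e+00 -0.000e+00
 -1.000e-01 -1.000e+01 -2.160e+01 -4.000e-01] [ 0.  0.  0. -0. -0. -0.  0. -0.  0.  0. -0.  0.  0.  0.  0. -0.  0. -0.]
[np.float64(5.35), array([-0.331,  0.837,  0.655,  1.006,  0.214,  1.574, -1.457]), array([ 571.705, -148.649,  395.262]), array([ 2.466, -0.064, -0.318]), np.float64(15.275)]
forearm [ 0.97 -0.21 -0.14]
-90 1.6 [-0.37  1.53  0.2   1.02  1.16  1.61  2.19] elbow [496. 160. 338.] wrist [665. 172. 102.]
-90 2.4 [-0.3   1.52 -0.    1.01  1.32  1.74  2.16] elbow [506. 123. 340.] wrist [665. 172. 102.]
-90 3.1 [-0.23  1.52 -0.2   1.01  1.48  1.87  2.15] elbow [514.  88. 335.] wrist [665. 172. 102.]
-90 0.8 [-0.44  1.56  0.41  1.02  0.99  1.49  2.25] elbow [483. 196. 327.] wrist [665. 172. 102.]
-60 1.6 [-0.52  1.48  0.41  1.66  1.61  1.16  1.57] elbow [463. 233. 368.] wrist [520. 133. 102.]
-60 2.4 [-0.47  1.46  0.3   1.66  1.66  1.27  1.58] elbow [475. 205. 380.] wrist [520. 133. 102.]
-60 3.1 [-0.41  1.44  0.19  1.65  1.7   1.37  1.6 ] elbow [485. 179. 386.] wrist [520. 133. 102.]
-60 0.8 [-0.58  1.51  0
[... 360 characters left out ...]
7. 102.]
-30 3.1 [-0.42  1.55  0.47  2.06  2.34  1.51  0.92] elbow [487. 186. 333.] wrist [414.  27. 102.]
-30 0.8 [-0.44  1.56  0.5   2.06  2.34  1.49  0.89] elbow [483. 196. 327.] wrist [414.  27. 102.]
-10 1.6 [-0.29  1.66  0.65  2.15  2.7   1.89  0.7 ] elbow [506. 124. 280.] wrist [379. -68. 102.]
-10 2.4 [-0.24  1.62  0.56  2.15  2.74  1.93  0.81] elbow [512.  99. 299.] wrist [379. -68. 102.]
-10 3.1 [ 0.31  1.5  -0.33  2.14  3.25  2.02  1.95] elbow [ 486. -186.  344.] wrist [379. -68. 102.]
-10 3.1 [ 0.31  1.5  -0.33  2.14  3.25  2.02  1.95] elbow [ 486. -186.  344.] wrist [379. -68. 102.]
-10 0.8 [-0.33  1.69  0.72  2.15  2.67  1.86  0.62] elbow [499. 142. 263.] wrist [379. -68. 102.]
```

```bash
cat > plan.py <<'E'
from kin2 import *
import st
p,e=fit();print(np.round(np.abs(e).max(),2))
def goto(qB,n=20,maxturn=43,stepdeg=6.8,stepmm=38):
    """joint-space path to qB, expressed as rows; stops at first maxturn deg"""
    q0=np.array(st.o['joint_positions']);x0,R0=fk2(q0,p)
    out=[];s=0;xp,Rp=x0,R0;qp=q0
    while s<1 and len(out)<n:
        for ds in np.linspace(.25,.005,50):
            s2=min(1,s+ds);q=q0+(qB-q0)*s2;x,M=fk2(q,p)
            if np.degrees((Rp.inv()*M).magnitude())<stepdeg and np.linalg.norm(x-xp)<stepmm: break
        if np.degrees((R0.inv()*M).magnitude())>maxturn: break
        s=s2;xp,Rp=x,M;out.append([1]+rows(x,M,x0,R0))
    print('s',round(s,2),'tcp',np.round(xp),'z_t',np.round(Rp.apply([0,0,1]),2));print(out)
E
cat > a.py <<'E'
from plan import *
T=st.final(-30)
qA,er=ik(p,np.array([665,-118,222])+19*T.apply([0,0,1]),T,np.array([-.43,1.4,.48,1.9,2.34,1.5,.91]))
print(np.round(qA,2),er);goto(qA)
E
python3 a.py
```

```text
[np.float64(5.35), array([-0.331,  0.837,  0.655,  1.006,  0.214,  1.574, -1.457]), array([ 571.705, -148.649,  395.262]), array([ 2.466, -0.064, -0.318]), np.float64(15.275)]
forearm [ 0.97 -0.21 -0.14]
0.05
[-0.43  1.3   0.53  2.2   2.46  1.46  0.98] 7.902377652246884e-07
s 0.15 tcp [ 526. -213.  403.] z_t [-0.4  -0.8  -0.45]
[[1, -0.01, 0.012, 0.014, -0.071, -0.052, -0.1], [1, -0.019, 0.023, 0.027, -0.139, -0.107, -0.201], [1, -0.028, 0.036, 0.037, -0.205, -0.165, -0.305], [1, -0.036, 0.048, 0.046, -0.268, -0.226, -0.411], [1, -0.044, 0.06, 0.053, -0.328, -0.29, -0.519], [1, -0.051, 0.072, 0.059, -0.385, -0.358, -0.628]]
```

```bash
cat >> a.py <<'E'
q0=np.array(st.o['joint_positions'])
for s in np.linspace(0,1,9):
    x,M,P=fk2(q0+(qA-q0)*s,p,True);tip=x-19*M.apply([0,0,1])-94*M.apply([1,0,0])
    print(round(s,2),np.round(x),'wr',np.round(P[6]),'z',np.round(M.apply([0,0,1]),2),'tip',np.round(tip))
E
python3 a.py|tail -9
```

```text
0.0 [ 572. -149.  395.] wr [647.  36. 632.] z [-0.24 -0.6  -0.76] tip [ 485. -126.  430.]
0.12 [ 531. -204.  399.] wr [649.  35. 556.] z [-0.38 -0.77 -0.51] tip [ 464. -191.  467.]
0.25 [ 513. -242.  422.] wr [639.  33. 484.] z [-0.41 -0.89 -0.2 ] tip [ 485. -228.  513.]
0.38 [ 522. -260.  448.] wr [619.  32. 418.] z [-0.31 -0.94  0.1 ] tip [ 544. -238.  539.]
0.5 [ 556. -259.  461.] wr [589.  30. 359.] z [-0.11 -0.94  0.33] tip [ 621. -225.  523.]
0.62 [ 605. -242.  448.] wr [551.  29. 309.] z [ 0.17 -0.88  0.45] tip [ 690. -198.  458.]
0.75 [ 653. -212.  401.] wr [508.  27. 269.] z [ 0.47 -0.77  0.43] tip [ 726. -168.  356.]
0.88 [ 683. -172.  323.] wr [461.  27. 240.] z [ 0.72 -0.64  0.27] tip [ 717. -140.  239.]
1.0 [ 681. -127.  222.] wr [414.  27. 222.] z [ 0.87 -0.5  -0.  ] tip [ 665. -118.  128.]
```

>>> {"name": "carry_out", "arguments": {
  "commands": [
    [[1,-0.01,0.012,0.014,-0.071,-0.052,-0.1],[1,-0.019,0.023,0.027,-0.139,-0.107,-0.201],[1,-0.028,0.036,0.037,-0.205,-0.165,-0.305],[1,-0.036,0.048,0.046,-0.268,-0.226,-0.411],[1,-0.044,0.06,0.053,-0.328,-0.29,-0.519],[1,-0.051,0.072,0.059,-0.385,-0.358,-0.628]]
  ]
}}

```text
t: 5.85
tool_pos: [523.4, -217.2, 404.8]
orientation: [2.102, 0.444, -0.82]
force: [1.8, -1.2, -1.1]
width: 15.3
gripper_force: 39.3
```

```bash
python3 a.py
```

```text
[np.float64(5.85), array([-0.343,  0.903,  0.65 ,  1.187,  0.541,  1.551, -1.079]), array([ 523.424, -217.177,  404.764]), array([ 2.102,  0.444, -0.82 ]), np.float64(15.294)]
forearm [ 0.9  -0.28 -0.35]
0.05
[-0.43  1.3   0.53  2.2   2.46  1.46  0.98] 7.897715298410546e-07
s 0.18 tcp [ 510. -255.  436.] z_t [-0.39 -0.92 -0.07]
[[1, -0.009, 0.006, 0.009, -0.054, -0.069, -0.116], [1, -0.018, 0.013, 0.016, -0.104, -0.139, -0.233], [1, -0.025, 0.02, 0.022, -0.152, -0.212, -0.353], [1, -0.032, 0.028, 0.026, -0.196, -0.286, -0.473], [1, -0.038, 0.036, 0.028, -0.237, -0.362, -0.595], [1, -0.043, 0.044, 0.029, -0.276, -0.44, -0.718]]
0.0 [ 523. -217.  405.] wr [647.  29. 545.] z [-0.4  -0.8  -0.45] tip [ 463. -205.  478.]
0.12 [ 510. -247.  425.] wr [638.  29. 484.] z [-0.41 -0.89 -0.19] tip [ 485. -233.  517.]
0.25 [ 517. -262.  448.] wr [621.  28. 427.] z [-0.34 -0.94  0.07] tip [ 534. -242.  540.]
0.38 [ 542. -264.  462.] wr [597.  27. 375.] z [-0.18 -0.94  0.28] tip [ 599. -233.  533.]
0.5 [ 582. -253.  459.] wr [567.  27. 330.] z [ 0.05 -0.91  0.42] tip [ 663. -213.  492.]
0.62 [ 626. -232.  433.] wr [532.  26. 291.] z [ 0.3  -0.84  0.46] tip [ 709. -188.  418.]
0.75 [ 663. -202.  382.] wr [494.  26. 260.] z [ 0.55 -0.74  0.39] tip [ 727. -161.  323.]
0.88 [ 685. -167.  309.] wr [454.  26. 237.] z [ 0.75 -0.62  0.23] tip [ 711. -138.  222.]
1.0 [ 681. -127.  222.] wr [414.  27. 222.] z [ 0.87 -0.5  -0.  ] tip [ 665. -118.  128.]
```

>>> {"name": "carry_out", "arguments": {
  "commands": [
    [[1,-0.009,0.006,0.009,-0.054,-0.069,-0.116],[1,-0.018,0.013,0.016,-0.104,-0.139,-0.233],[1,-0.025,0.02,0.022,-0.152,-0.212,-0.353],[1,-0.032,0.028,0.026,-0.196,-0.286,-0.473],[1,-0.038,0.036,0.028,-0.237,-0.362,-0.595],[1,-0.043,0.044,0.029,-0.276,-0.44,-0.718]]
  ]
}}

```text
t: 6.35
tool_pos: [509.8, -255.3, 435.7]
orientation: [1.603, 0.91, -1.363]
force: [0.4, -0.0, -0.1]
width: 15.3
gripper_force: 39.3
```

```bash
sed -i 's/goto(qA)/goto(qA,20,60)/' a.py; python3 a.py|head -6
```

```text
[np.float64(6.35), array([-0.361,  0.977,  0.638,  1.37 ,  0.882,  1.53 , -0.704]), array([ 509.817, -255.258,  435.743]), array([ 1.603,  0.91 , -1.363]), np.float64(15.311)]
forearm [ 0.77 -0.33 -0.54]
0.04
[-0.43  1.3   0.53  2.2   2.46  1.46  0.98] 7.896464476742082e-07
s 0.32 tcp [ 560. -260.  464.] z_t [-0.07 -0.93  0.36]
[[1, -0.007, 0.005, 0.003, -0.033, -0.073, -0.121], [1, -0.013, 0.011, 0.004, -0.064, -0.147, -0.243], [1, -0.018, 0.017, 0.004, -0.092, -0.221, -0.366], [1, -0.023, 0.024, 0.002, -0.118, -0.297, -0.49], [1, -0.026, 0.032, -0.0, -0.142, -0.374, -0.614], [1, -0.028, 0.041, -0.004, -0.162, -0.451, -0.739], [1, -0.029, 0.05, -0.009, -0.181, -0.53, -0.864], [1, -0.029, 0.059, -0.016, -0.197, -0.61, -0.989], [1, -0.027, 0.069, -0.023, -0.211, -0.691, -1.114]]
```

>>> {"name": "carry_out", "arguments": {
  "commands": [
    [[1,-0.007,0.005,0.003,-0.033,-0.073,-0.121],[1,-0.013,0.011,0.004,-0.064,-0.147,-0.243],[1,-0.018,0.017,0.004,-0.092,-0.221,-0.366],[1,-0.023,0.024,0.002,-0.118,-0.297,-0.49],[1,-0.026,0.032,0,-0.142,-0.374,-0.614],[1,-0.028,0.041,-0.004,-0.162,-0.451,-0.739],[1,-0.029,0.05,-0.009,-0.181,-0.53,-0.864],[1,-0.029,0.059,-0.016,-0.197,-0.61,-0.989]]
  ]
}}

```text
t: 7.02
tool_pos: [551.4, -262.2, 464.0]
orientation: [0.742, 1.349, -2.021]
force: [-0.3, -0.1, 0.8]
width: 15.0
gripper_force: 39.3
```

```bash
python3 a.py|head -6
```

```text
[np.float64(7.017), array([-0.391,  1.076,  0.636,  1.602,  1.312,  1.49 , -0.225]), array([ 551.407, -262.241,  463.992]), array([ 0.742,  1.349, -2.021]), np.float64(14.998)]
forearm [ 0.55 -0.41 -0.72]
0.04
[-0.43  1.3   0.53  2.2   2.46  1.46  0.98] 7.940171631304338e-07
s 0.4 tcp [ 632. -228.  427.] z_t [ 0.34 -0.82  0.46]
[[1, -0.008, 0.007, -0.004, -0.012, -0.071, -0.119], [1, -0.015, 0.015, -0.008, -0.022, -0.142, -0.239], [1, -0.021, 0.024, -0.014, -0.03, -0.213, -0.358], [1, -0.027, 0.034, -0.021, -0.037, -0.285, -0.477], [1, -0.033, 0.044, -0.03, -0.042, -0.358, -0.597], [1, -0.037, 0.056, -0.039, -0.044, -0.432, -0.715], [1, -0.04, 0.068, -0.049, -0.045, -0.506, -0.833], [1, -0.042, 0.081, -0.06, -0.045, -0.582, -0.951], [1, -0.043, 0.094, -0.073, -0.042, -0.659, -1.067]]
```

>>> {"name": "carry_out", "arguments": {
  "commands": [
    [[1,-0.008,0.007,-0.004,-0.012,-0.071,-0.119],[1,-0.015,0.015,-0.008,-0.022,-0.142,-0.239],[1,-0.021,0.024,-0.014,-0.03,-0.213,-0.358],[1,-0.027,0.034,-0.021,-0.037,-0.285,-0.477],[1,-0.033,0.044,-0.03,-0.042,-0.358,-0.597],[1,-0.037,0.056,-0.039,-0.044,-0.432,-0.715],[1,-0.04,0.068,-0.049,-0.045,-0.506,-0.833],[1,-0.042,0.081,-0.06,-0.045,-0.582,-0.951]]
  ]
}}

```text
t: 7.68
tool_pos: [622.7, -233.6, 435.3]
orientation: [-0.305, 1.491, -2.493]
force: [0.0, 0.1, -1.4]
width: 15.3
gripper_force: 39.4
```

```bash
python3 a.py|head -6
```

```text
[np.float64(7.683), array([-0.431,  1.179,  0.662,  1.819,  1.709,  1.422,  0.198]), array([ 622.697, -233.588,  435.295]), array([-0.305,  1.491, -2.493]), np.float64(15.274)]
forearm [ 0.31 -0.51 -0.8 ]
0.04
[-0.43  1.3   0.53  2.2   2.46  1.46  0.98] 7.918210970236927e-07
s 0.67 tcp [ 683. -169.  309.] z_t [ 0.74 -0.63  0.23]
[[1, -0.014, 0.008, -0.008, 0.003, -0.076, -0.13], [1, -0.029, 0.018, -0.018, 0.009, -0.153, -0.259], [1, -0.043, 0.029, -0.029, 0.017, -0.23, -0.387], [1, -0.057, 0.041, -0.042, 0.028, -0.309, -0.513], [1, -0.07, 0.054, -0.056, 0.042, -0.389, -0.638], [1, -0.082, 0.069, -0.072, 0.058, -0.471, -0.76], [1, -0.093, 0.084, -0.089, 0.077, -0.553, -0.88], [1, -0.104, 0.1, -0.107, 0.099, -0.637, -0.997], [1, -0.113, 0.116, -0.127, 0.124, -0.723, -1.112]]
```

>>> {"name": "carry_out", "arguments": {
  "commands": [
    [[1,-0.014,0.008,-0.008,0.003,-0.076,-0.13],[1,-0.029,0.018,-0.018,0.009,-0.153,-0.259],[1,-0.043,0.029,-0.029,0.017,-0.23,-0.387],[1,-0.057,0.041,-0.042,0.028,-0.309,-0.513],[1,-0.07,0.054,-0.056,0.042,-0.389,-0.638],[1,-0.082,0.069,-0.072,0.058,-0.471,-0.76],[1,-0.093,0.084,-0.089,0.077,-0.553,-0.88],[1,-0.104,0.1,-0.107,0.099,-0.637,-0.997]]
  ]
}}

```text
t: 8.35
tool_pos: [680.4, -178.0, 326.8]
orientation: [1.436, -1.052, 2.352]
force: [0.6, 0.6, -1.1]
width: 15.1
gripper_force: 39.3
```

```bash
python3 a.py|head -6
```

```text
[np.float64(8.35), array([-0.488,  1.306,  0.718,  2.05 ,  2.162,  1.335,  0.584]), array([ 680.378, -178.019,  326.831]), array([ 1.436, -1.052,  2.352]), np.float64(15.109)]
forearm [ 0.04 -0.64 -0.77]
0.03
[-0.43  1.3   0.53  2.2   2.46  1.46  0.98] 7.876930319117293e-07
s 1 tcp [ 681. -127.  222.] z_t [ 0.87 -0.5  -0.  ]
[[1, -0.025, 0.004, -0.011, 0.02, -0.078, -0.124], [1, -0.05, 0.008, -0.024, 0.048, -0.159, -0.246], [1, -0.076, 0.011, -0.04, 0.084, -0.242, -0.365], [1, -0.102, 0.014, -0.058, 0.129, -0.327, -0.48], [1, -0.128, 0.016, -0.079, 0.184, -0.413, -0.59], [1, -0.131, 0.016, -0.082, 0.191, -0.423, -0.603]]
```

>>> {"name": "carry_out", "arguments": {
  "commands": [
    [[1,-0.025,0.004,-0.011,0.02,-0.078,-0.124],[1,-0.05,0.008,-0.024,0.048,-0.159,-0.246],[1,-0.076,0.011,-0.04,0.084,-0.242,-0.365],[1,-0.102,0.014,-0.058,0.129,-0.327,-0.48],[1,-0.128,0.016,-0.079,0.184,-0.413,-0.59],[1,-0.131,0.016,-0.082,0.191,-0.423,-0.603],[1,-0.131,0.016,-0.082,0.191,-0.423,-0.603],[1,-0.131,0.016,-0.082,0.191,-0.423,-0.603]]
  ]
}}

```text
t: 9.02
tool_pos: [682.7, -127.7, 224.7]
orientation: [1.919, -0.524, 1.938]
force: [0.4, -0.6, 0.3]
width: 15.4
gripper_force: 39.3
```

Run:
```python
from st import *
snap(['side','scene'])
print(Rt.as_matrix().round(3).tolist())
u,v=proj(load('side'),[665,-118,120]).astype(int);b=load('side')['img'][v-70:v+70,u-60:u+60,::-1]
u2,v2=proj(load('scene'),[665,-118,120]).astype(int);a=load('scene')['img'][v2-70:v2+70,u2-60:u2+60,::-1]
print(u-60,v-70,u2-60,v2-70)
cv2.imwrite('pics/m3.png',cv2.resize(np.hstack([b,a]),None,fx=3.3,fy=3.3,interpolation=cv2.INTER_CUBIC))
```

```text
[np.float64(9.017), array([-0.529,  1.39 ,  0.755,  2.202,  2.505,  1.328,  0.776]), array([ 682.683, -127.676,  224.705]), array([ 1.919, -0.524,  1.938]), np.float64(15.4)]
forearm [-0.13 -0.72 -0.68]
[[-0.011, -0.501, 0.865], [-0.004, -0.866, -0.501], [1.0, -0.009, 0.008]]
197 101 199 140
```

View pics/m3.png

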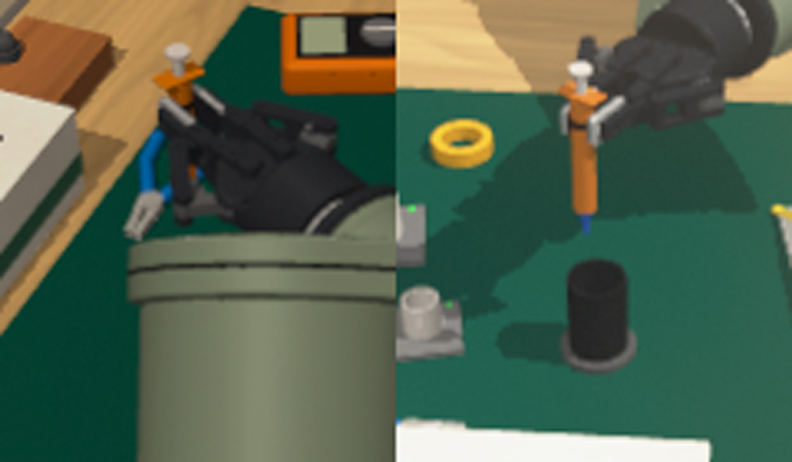

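Run:
```python
from st import *
S=load('scene');D=load('side')
c=lambda x,y:(199+(x-396+.5)/3.3-.5,140+(y+.5)/3.3-.5)
print('tip',at(S,*c(587,231),131).round(1),'fl',at(S,*c(582,92),224.7+26).round(1),'pl',at(S,*c(580,70),272).round(1))
print('cup',at(S,*c(597,278),77).round(1),'plunger side', at(D,197+178/3.3-.5,101+50/3.3-.5,272).round(1))
T=final(-30)
for z in (222,150,125,103):
    print(z,rows(np.array([665.4,-118.2,z])+6*T.apply([0,0,1]),T,o['tool_pos'],Rt))
```

```text
[np.float64(9.117), array([-0.529,  1.39 ,  0.755,  2.202,  2.506,  1.328,  0.777]), array([ 682.845, -127.469,  224.923]), array([ 1.919, -0.523,  1.938]), np.float64(15.371)]
forearm [-0.13 -0.72 -0.68]
tip [ 675.5 -123.1  131. ] fl [ 673.9 -123.6  250.7] pl [ 680.6 -123.6  272. ]
cup [ 664.8 -117.7   77. ] plunger side [ 677.6 -123.8  272. ]
222 [-0.004, 0.001, -0.018, 0.0, -0.01, -0.01]
150 [-0.1, 0.002, -0.019, 0.0, -0.01, -0.01]
125 [-0.133, 0.002, -0.019, 0.0, -0.01, -0.01]
103 [-0.162, 0.002, -0.02, 0.0, -0.01, -0.01]
```

>>> {"name": "carry_out", "arguments": {
  "commands": [
    [[1,-0.004,0.001,-0.018,0,-0.01,-0.01],[1,-0.004,0.001,-0.018,0,-0.01,-0.01],[1,-0.03,0.001,-0.018,0,-0.01,-0.01],[1,-0.06,0.001,-0.018,0,-0.01,-0.01],[1,-0.09,0.002,-0.019,0,-0.01,-0.01],[1,-0.11,0.002,-0.019,0,-0.01,-0.01],[1,-0.125,0.002,-0.019,0,-0.01,-0.01],[1,-0.14,0.002,-0.019,0,-0.01,-0.01],[1,-0.15,0.002,-0.02,0,-0.01,-0.01],[1,-0.155,0.002,-0.02,0,-0.01,-0.01],[1,-0.158,0.002,-0.02,0,-0.01,-0.01],[1,-0.158,0.002,-0.02,0,-0.01,-0.01]]
  ]
}}

```text
t: 10.12
tool_pos: [670.1, -120.3, 105.9]
orientation: [1.929, -0.514, 1.925]
force: [-0.2, -0.2, -1.2]
width: 15.2
gripper_force: 39.3
```

Run:
```python
from st import *
print(o['force'])
snap(['scene'])
u2,v2=proj(load('scene'),[665,-118,80]).astype(int);a=load('scene')['img'][v2-55:v2+45,u2-65:u2+65,::-1];print(u2-65,v2-55)
cv2.imwrite('pics/m4.png',cv2.resize(a,None,fx=5,fy=5,interpolation=cv2.INTER_CUBIC))
```

```text
[np.float64(10.117), array([-0.544,  1.63 ,  0.656,  2.106,  2.332,  1.374,  0.725]), array([ 670.069, -120.344,  105.869]), array([ 1.929, -0.514,  1.925]), np.float64(15.17)]
forearm [-0.2  -0.73 -0.65]
[-0.23034478 -0.23384968 -1.19666732]
194 168
```

View pics/m4.png

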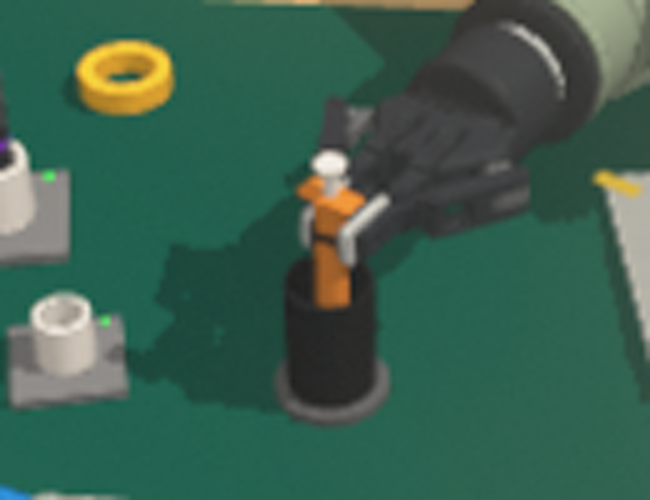

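The syringe hangs inside the cup at (332,280) in the crop, centred, with no contact force. I'll lower it to the floor in small steps.

>>> {"name": "carry_out", "arguments": {
  "commands": [
    [[1,-0.002,0,0,0,0,0],[1,-0.003,0,0,0,0,0],[1,-0.004,0,0,0,0,0],[1,-0.004,0,0,0,0,0]]
  ]
}}

```text
t: 10.5
tool_pos: [670.0, -120.4, 103.0]
orientation: [1.929, -0.514, 1.926]
force: [0.2, 0.4, 1.8]
width: 15.2
gripper_force: 39.3
```

>>> {"name": "carry_out", "arguments": {
  "commands": [
    [[1,-0.001,0,0,0,0,0],[1,-0.002,0,0,0,0,0],[1,-0.002,0,0,0,0,0]]
  ]
}}

```text
t: 10.75
tool_pos: [670.2, -120.4, 102.5]
orientation: [1.927, -0.513, 1.928]
force: [0.2, 0.4, 8.3]
width: 15.4
gripper_force: 39.4
```

>>> {"name": "carry_out", "arguments": {
  "commands": [
    [[0.4,0,0,0,0,0,0],[0.2,0,0,0,0,0,0],[0,0,0,0,0,0,0],[-0.3,0,0,0,0,0,0],[-0.5,0,0,0,0,0,0],[-0.5,0,0,0,0,0,0],[-0.5,0,0,0,0,0,0],[-0.5,0,0,-0.02,0,0,0],[-0.5,0,0,-0.06,0,0,0],[-0.5,0,0,-0.1,0,0,0],[-0.5,0,0,-0.14,0,0,0],[-0.5,0,0,-0.18,0,0,0],[-0.5,0,0,-0.18,0,0,0]]
  ]
}}

```text
t: 11.83
tool_pos: [550.4, -50.7, 100.7]
orientation: [1.933, -0.51, 1.923]
force: [1.1, -0.7, 0.1]
width: 63.9
gripper_force: 0.0
```

```bash
cat > b.py <<'E'
from plan import *
snap(['scene'])
u2,v2=proj(load('scene'),[665,-118,80]).astype(int);a=load('scene')['img'][v2-70:v2+50,u2-80:u2+50,::-1];print(u2-80,v2-70)
cv2.imwrite('pics/m5.png',cv2.resize(a,None,fx=5,fy=5,interpolation=cv2.INTER_CUBIC))
# tool-down IK above torch, and path check
for y in range(-180,180,15):
    T=R.from_euler('z',y,degrees=True)*R.from_rotvec([np.pi,0,0])
    q,er=ik(p,np.array([539,-327,250.]),T,np.array([.3,.65,.2,1.5,0,1.,0]))
    if er<.1: print(y,q.round(2))
E
python3 b.py
```

```text
[np.float64(11.833), array([-0.755,  1.732,  0.475,  2.404,  2.084,  1.516,  0.495]), array([550.438, -50.69 , 100.676]), array([ 1.933, -0.51 ,  1.923]), np.float64(63.916)]
forearm [-0.39 -0.79 -0.47]
0.03
179 153
-180 [ 0.67  0.8  -0.4   1.22  0.31  1.18  1.83]
-165 [ 0.69  0.81 -0.46  1.22  0.35  1.19  2.06]
-150 [ 0.71  0.81 -0.52  1.22  0.4   1.21  2.29]
-135 [ 0.74  0.82 -0.58  1.22  0.44  1.22  2.52]
-120 [ 0.76  0.83 -0.63  1.22  0.48  1.24  2.75]
-105 [ 0.17  0.91  0.84  1.24 -0.66  1.27 -2.4 ]
-90 [ 0.19  0.89  0.79  1.24 -0.62  1.25 -2.17]
-75 [ 0.21  0.88  0.73  1.24 -0.58  1.23 -1.94]
-60 [ 0.23  0.86  0.67  1.24 -0.53  1.21 -1.71]
-45 [ 0.25  0.85  0.61  1.24 -0.48  1.19 -1.49]
-30 [ 0.27  0.84  0.55  1.24 -0.43  1.18 -1.26]
-15 [ 0.3   0.83  0.48  1.24 -0.38  1.17 -1.04]
0 [ 0.32  0.82  0.41  1.24 -0.33  1.15 -0.82]
15 [ 0.35  0.81  0.34  1.23 -0.27  1.15 -0.6 ]
30 [ 0.38  0.8   0.28  1.23 -0.22  1.14 -0.38]
45 [ 0.41  0.79  0.21  1.23 -0.16  1.13 -0.16]
60 [ 0.44  0.79  0.14  1.23 -0.11  1.13  0.05]
75 [ 0.47  0.78  0.07  1.23 -0.05  1.13  0.27]
90 [ 0.5   0.78 -0.    1.23  0.    1.13  0.49]
105 [ 0.53  0.78 -0.07  1.23  0.06  1.13  0.71]
120 [ 0.56  0.78 -0.14  1.23  0.11  1.14  0.93]
135 [ 0.58  0.79 -0.21  1.22  0.16  1.15  1.16]
150 [ 0.61  0.79 -0.27  1.22  0.21  1.16  1.38]
165 [ 0.64  0.79 -0.34  1.22  0.26  1.17  1.6 ]
```

View pics/m5.png

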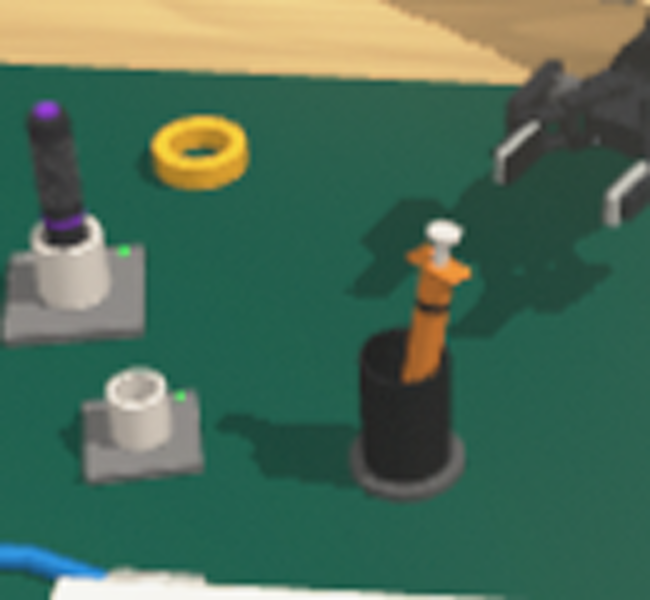

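The syringe stands tip down in the cup, leaning on the rim at crop (440,300). The torch and other things are undisturbed. Next I'll go to the torch.

```bash
cat > c.py <<'E'
from plan import *
T=R.from_euler('z',60,degrees=True)*R.from_rotvec([np.pi,0,0])
qB,er=ik(p,np.array([539,-327.,240.]),T,np.array([.44,.79,.14,1.23,-.11,1.13,.05]))
qM=np.array(st.o['joint_positions'])
goto(qB,20,65)
for s in np.linspace(0,1,9):
    x,M,P=fk2(qM+(qB-qM)*s,p,True);print(round(s,2),np.round(x),'el',np.round(P[4]),'wr',np.round(P[6]),'z',np.round(M.apply([0,0,1]),2))
E
python3 c.py
```

```text
[np.float64(11.883), array([-0.751,  1.731,  0.478,  2.4  ,  2.087,  1.515,  0.498]), array([552.1  , -51.644, 100.82 ]), array([ 1.932, -0.511,  1.924]), np.float64(64.084)]
forearm [-0.39 -0.79 -0.47]
0.03
s 0.26 tcp [ 490. -234.  202.] z_t [ 0.26 -0.93  0.26]
[[1, 0.022, 0.023, 0.016, -0.082, 0.073, 0.098], [1, 0.043, 0.048, 0.03, -0.167, 0.148, 0.195], [1, 0.062, 0.076, 0.041, -0.255, 0.223, 0.292], [1, 0.077, 0.1, 0.048, -0.329, 0.288, 0.372], [1, 0.09, 0.125, 0.053, -0.405, 0.353, 0.453], [1, 0.102, 0.151, 0.056, -0.482, 0.419, 0.532], [1, 0.113, 0.177, 0.056, -0.56, 0.486, 0.611], [1, 0.121, 0.203, 0.055, -0.64, 0.554, 0.69], [1, 0.129, 0.228, 0.053, -0.72, 0.623, 0.769], [1, 0.134, 0.253, 0.048, -0.801, 0.694, 0.847]]
0.0 [552. -52. 101.] el [397. 331. 240.] wr [284. 102. 102.] z [ 0.87 -0.5  -0.  ]
0.12 [ 544. -142.  163.] el [446. 271. 300.] wr [341.  84. 104.] z [ 0.66 -0.73  0.19]
0.25 [ 497. -226.  200.] el [479. 201. 359.] wr [403.  58. 119.] z [ 0.31 -0.92  0.26]
0.38 [ 432. -284.  205.] el [496. 125. 419.] wr [464.  19. 151.] z [-0.1  -0.98  0.18]
0.5 [ 377. -309.  185.] el [493.  48. 477.] wr [518. -35. 200.] z [-0.46 -0.89 -0.05]
0.62 [ 358. -307.  155.] el [473. -26. 532.] wr [ 559. -101.  266.] z [-0.65 -0.67 -0.36]
0.75 [ 386. -298.  139.] el [436. -92. 585.] wr [ 580. -177.  348.] z [-0.63 -0.39 -0.68]
0.88 [ 455. -300.  162.] el [ 384. -146.  634.] wr [ 574. -255.  444.] z [-0.38 -0.14 -0.91]
1.0 [ 539. -327.  240.] el [ 322. -185.  679.] wr [ 539. -327.  549.] z [-0.  0. -1.]
```

```bash
sed -i 's/240\.\])/340.])/' c.py; python3 c.py
```

```text
[np.float64(11.883), array([-0.751,  1.731,  0.478,  2.4  ,  2.087,  1.515,  0.498]), array([552.1  , -51.644, 100.82 ]), array([ 1.932, -0.511,  1.924]), np.float64(64.084)]
forearm [-0.39 -0.79 -0.47]
0.03
s 0.27 tcp [ 510. -228.  225.] z_t [ 0.24 -0.92  0.32]
[[1, 0.02, 0.014, 0.015, -0.058, 0.067, 0.089], [1, 0.039, 0.031, 0.029, -0.118, 0.136, 0.178], [1, 0.058, 0.049, 0.04, -0.18, 0.206, 0.266], [1, 0.076, 0.069, 0.05, -0.244, 0.277, 0.353], [1, 0.093, 0.09, 0.058, -0.311, 0.35, 0.439], [1, 0.108, 0.113, 0.064, -0.378, 0.424, 0.524], [1, 0.123, 0.136, 0.069, -0.448, 0.498, 0.608], [1, 0.136, 0.16, 0.071, -0.519, 0.575, 0.691], [1, 0.147, 0.185, 0.071, -0.592, 0.652, 0.773], [1, 0.157, 0.209, 0.07, -0.665, 0.73, 0.854], [1, 0.165, 0.233, 0.067, -0.74, 0.81, 0.934]]
0.0 [552. -52. 101.] el [397. 331. 240.] wr [284. 102. 102.] z [ 0.87 -0.5  -0.  ]
0.12 [ 557. -132.  170.] el [446. 271. 304.] wr [349.  86. 102.] z [ 0.67 -0.71  0.22]
0.25 [ 520. -214.  219.] el [479. 201. 368.] wr [420.  62. 121.] z [ 0.33 -0.89  0.32]
0.38 [ 462. -275.  237.] el [493. 124. 432.] wr [490.  23. 160.] z [-0.09 -0.96  0.25]
0.5 [ 409. -307.  228.] el [487.  47. 494.] wr [552. -33. 222.] z [-0.46 -0.89  0.02]
0.62 [ 388. -313.  210.] el [463. -26. 552.] wr [ 595. -104.  306.] z [-0.67 -0.68 -0.31]
0.75 [ 412. -308.  208.] el [421. -90. 608.] wr [ 611. -183.  409.] z [-0.64 -0.4  -0.65]
0.88 [ 471. -310.  245.] el [ 365. -140.  658.] wr [ 592. -262.  525.] z [-0.39 -0.16 -0.91]
1.0 [ 539. -327.  340.] el [ 299. -174.  704.] wr [ 539. -327.  649.] z [ 0. -0. -1.]
```

>>> {"name": "carry_out", "arguments": {
  "commands": [
    [[-0.5,0.02,0.014,0.015,-0.058,0.067,0.089],[-0.5,0.039,0.031,0.029,-0.118,0.136,0.178],[-0.5,0.058,0.049,0.04,-0.18,0.206,0.266],[-0.5,0.076,0.069,0.05,-0.244,0.277,0.353],[-0.5,0.093,0.09,0.058,-0.311,0.35,0.439],[-0.5,0.108,0.113,0.064,-0.378,0.424,0.524],[-0.5,0.123,0.136,0.069,-0.448,0.498,0.608],[-0.5,0.136,0.16,0.071,-0.519,0.575,0.691],[-0.5,0.147,0.185,0.071,-0.592,0.652,0.773],[-0.5,0.157,0.209,0.07,-0.665,0.73,0.854],[-0.5,0.165,0.233,0.067,-0.74,0.81,0.934]]
  ]
}}

```text
t: 12.8
tool_pos: [509.5, -230.8, 225.9]
orientation: [0.73, -1.501, 2.272]
force: [-0.6, 0.0, 0.5]
width: 64.0
gripper_force: 0.0
```

```bash
python3 c.py
```

```text
[np.float64(12.8), array([-0.492,  1.497,  0.525,  2.024,  1.463,  1.324,  0.379]), array([ 509.511, -230.793,  225.881]), array([ 0.73 , -1.501,  2.272]), np.float64(63.971)]
forearm [-0.12 -0.58 -0.81]
0.03
s 0.35 tcp [ 412. -316.  214.] z_t [-0.49 -0.87 -0.07]
[[1, 0.014, 0.011, 0.014, -0.071, 0.076, 0.089], [1, 0.027, 0.024, 0.027, -0.142, 0.155, 0.177], [1, 0.04, 0.037, 0.038, -0.213, 0.236, 0.264], [1, 0.052, 0.05, 0.047, -0.284, 0.319, 0.349], [1, 0.063, 0.063, 0.055, -0.355, 0.404, 0.434], [1, 0.073, 0.077, 0.06, -0.426, 0.49, 0.519], [1, 0.081, 0.09, 0.064, -0.496, 0.578, 0.602], [1, 0.089, 0.103, 0.067, -0.566, 0.667, 0.684], [1, 0.095, 0.114, 0.068, -0.636, 0.758, 0.766], [1, 0.099, 0.124, 0.068, -0.706, 0.849, 0.847]]
0.0 [ 510. -231.  226.] el [471. 220. 362.] wr [436.  53. 128.] z [ 0.24 -0.92  0.32]
0.12 [ 471. -274.  231.] el [487. 161. 411.] wr [486.  25. 155.] z [-0.05 -0.97  0.25]
0.25 [ 434. -304.  225.] el [491. 100. 459.] wr [532. -12. 194.] z [-0.32 -0.94  0.1 ]
0.38 [ 408. -317.  212.] el [484.  40. 505.] wr [571. -57. 246.] z [-0.53 -0.84 -0.11]
0.5 [ 401. -320.  199.] el [465. -17. 550.] wr [ 599. -110.  310.] z [-0.64 -0.68 -0.36]
0.62 [ 415. -316.  198.] el [435. -69. 592.] wr [ 612. -167.  384.] z [-0.64 -0.48 -0.6 ]
0.75 [ 449. -314.  216.] el [ 397. -113.  633.] wr [ 607. -226.  467.] z [-0.51 -0.28 -0.81]
0.88 [ 494. -317.  263.] el [ 351. -149.  670.] wr [ 583. -281.  557.] z [-0.29 -0.12 -0.95]
1.0 [ 539. -327.  340.] el [ 299. -174.  704.] wr [ 539. -327.  649.] z [ 0. -0. -1.]
```

>>> {"name": "carry_out", "arguments": {
  "commands": [
    [[-0.5,0.014,0.011,0.014,-0.071,0.076,0.089],[-0.5,0.027,0.024,0.027,-0.142,0.155,0.177],[-0.5,0.04,0.037,0.038,-0.213,0.236,0.264],[-0.5,0.052,0.05,0.047,-0.284,0.319,0.349],[-0.5,0.063,0.063,0.055,-0.355,0.404,0.434],[-0.5,0.073,0.077,0.06,-0.426,0.49,0.519],[-0.5,0.081,0.09,0.064,-0.496,0.578,0.602],[-0.5,0.089,0.103,0.067,-0.566,0.667,0.684],[-0.5,0.095,0.114,0.068,-0.636,0.758,0.766],[-0.5,0.099,0.124,0.068,-0.706,0.849,0.847]]
  ]
}}

```text
t: 13.63
tool_pos: [412.4, -315.4, 214.9]
orientation: [-0.709, -2.012, 1.967]
force: [-0.2, 0.0, 0.0]
width: 63.9
gripper_force: 0.0
```

```bash
python3 c.py
```

```text
[np.float64(13.633), array([-0.212,  1.251,  0.489,  1.68 ,  0.863,  1.276,  0.314]), array([ 412.424, -315.416,  214.888]), array([-0.709, -2.012,  1.967]), np.float64(63.922)]
forearm [ 0.27 -0.42 -0.87]
0.03
s 0.55 tcp [ 441. -316.  203.] z_t [-0.55 -0.36 -0.75]
[[1, 0.004, 0.006, 0.006, -0.072, 0.089, 0.086], [1, 0.008, 0.012, 0.011, -0.143, 0.179, 0.172], [1, 0.009, 0.018, 0.013, -0.213, 0.27, 0.257], [1, 0.009, 0.023, 0.013, -0.282, 0.362, 0.342], [1, 0.008, 0.027, 0.012, -0.351, 0.454, 0.426], [1, 0.004, 0.03, 0.009, -0.42, 0.546, 0.51], [1, -0.001, 0.031, 0.004, -0.489, 0.638, 0.593], [1, -0.009, 0.03, -0.002, -0.558, 0.73, 0.675], [1, -0.019, 0.028, -0.009, -0.627, 0.821, 0.756], [1, -0.031, 0.023, -0.017, -0.697, 0.911, 0.836]]
0.0 [ 412. -315.  215.] el [486.  75. 486.] wr [564. -47. 235.] z [-0.49 -0.87 -0.07]
0.12 [ 405. -320.  203.] el [479.  34. 517.] wr [585. -79. 272.] z [-0.58 -0.78 -0.22]
0.25 [ 405. -321.  194.] el [466.  -6. 547.] wr [ 601. -114.  315.] z [-0.63 -0.67 -0.39]
0.38 [ 415. -319.  192.] el [448. -44. 577.] wr [ 611. -151.  362.] z [-0.63 -0.54 -0.55]
0.5 [ 432. -317.  198.] el [426. -78. 605.] wr [ 613. -189.  413.] z [-0.59 -0.41 -0.7 ]
0.62 [ 456. -316.  214.] el [ 399. -109.  631.] wr [ 607. -228.  469.] z [-0.49 -0.29 -0.82]
0.75 [ 484. -317.  243.] el [ 368. -136.  657.] wr [ 593. -264.  527.] z [-0.35 -0.17 -0.92]
0.88 [ 513. -321.  285.] el [ 335. -157.  681.] wr [ 570. -298.  587.] z [-0.19 -0.07 -0.98]
1.0 [ 539. -327.  340.] el [ 299. -174.  704.] wr [ 539. -327.  649.] z [ 0. -0. -1.]
```

>>> {"name": "carry_out", "arguments": {
  "commands": [
    [[-0.5,0.004,0.006,0.006,-0.072,0.089,0.086],[-0.5,0.008,0.012,0.011,-0.143,0.179,0.172],[-0.5,0.009,0.018,0.013,-0.213,0.27,0.257],[-0.5,0.009,0.023,0.013,-0.282,0.362,0.342],[-0.5,0.008,0.027,0.012,-0.351,0.454,0.426],[-0.5,0.004,0.03,0.009,-0.42,0.546,0.51],[-0.5,-0.001,0.031,0.004,-0.489,0.638,0.593],[-0.5,-0.009,0.03,-0.002,-0.558,0.73,0.675],[-0.5,-0.019,0.028,-0.009,-0.627,0.821,0.756],[-0.5,-0.031,0.023,-0.017,-0.697,0.911,0.836]]
  ]
}}

```text
t: 14.47
tool_pos: [441.9, -316.4, 202.9]
orientation: [-2.055, -1.943, 1.05]
force: [-0.8, -0.2, -0.6]
width: 63.7
gripper_force: 0.0
```

```bash
python3 c.py
```

```text
[np.float64(14.467), array([0.11 , 0.977, 0.385, 1.325, 0.275, 1.317, 0.218]), array([ 441.89 , -316.386,  202.907]), array([-2.055, -1.943,  1.05 ]), np.float64(63.673)]
forearm [ 0.66 -0.44 -0.61]
0.03
s 1 tcp [ 539. -327.  340.] z_t [ 0. -0. -1.]
[[1, -0.005, 0.008, -0.017, -0.076, 0.095, 0.081], [1, -0.012, 0.015, -0.036, -0.153, 0.19, 0.161], [1, -0.022, 0.02, -0.06, -0.232, 0.287, 0.242], [1, -0.034, 0.024, -0.088, -0.312, 0.384, 0.321], [1, -0.048, 0.025, -0.118, -0.393, 0.479, 0.397], [1, -0.066, 0.022, -0.152, -0.478, 0.576, 0.472], [1, -0.085, 0.016, -0.189, -0.564, 0.671, 0.542], [1, -0.093, 0.013, -0.204, -0.598, 0.708, 0.569]]
0.0 [ 442. -316.  203.] el [421. -77. 611.] wr [ 613. -205.  435.] z [-0.55 -0.36 -0.75]
0.12 [ 454. -316.  210.] el [409. -93. 624.] wr [ 610. -222.  460.] z [-0.51 -0.31 -0.81]
0.25 [ 466. -317.  220.] el [ 395. -108.  636.] wr [ 605. -239.  485.] z [-0.45 -0.25 -0.86]
0.38 [ 479. -317.  233.] el [ 381. -122.  648.] wr [ 599. -255.  511.] z [-0.39 -0.2  -0.9 ]
0.5 [ 492. -318.  249.] el [ 366. -134.  660.] wr [ 590. -271.  538.] z [-0.32 -0.15 -0.94]
0.62 [ 505. -320.  267.] el [ 350. -146.  672.] wr [ 580. -287.  565.] z [-0.24 -0.11 -0.96]
0.75 [ 517. -322.  289.] el [ 334. -157.  683.] wr [ 568. -301.  593.] z [-0.17 -0.07 -0.98]
0.88 [ 528. -324.  313.] el [ 316. -166.  693.] wr [ 554. -315.  621.] z [-0.08 -0.03 -1.  ]
1.0 [ 539. -327.  340.] el [ 299. -174.  704.] wr [ 539. -327.  649.] z [ 0. -0. -1.]
```

>>> {"name": "carry_out", "arguments": {
  "commands": [
    [[-0.5,-0.005,0.008,-0.017,-0.076,0.095,0.081],[-0.5,-0.012,0.015,-0.036,-0.153,0.19,0.161],[-0.5,-0.022,0.02,-0.06,-0.232,0.287,0.242],[-0.5,-0.034,0.024,-0.088,-0.312,0.384,0.321],[-0.5,-0.048,0.025,-0.118,-0.393,0.479,0.397],[-0.5,-0.066,0.022,-0.152,-0.478,0.576,0.472],[-0.7,-0.085,0.016,-0.189,-0.564,0.671,0.542],[-1,-0.093,0.013,-0.204,-0.598,0.708,0.569],[-1,-0.093,0.013,-0.204,-0.598,0.708,0.569],[-1,-0.093,0.013,-0.204,-0.598,0.708,0.569]]
  ]
}}

```text
t: 15.3
tool_pos: [538.8, -326.4, 339.4]
orientation: [-2.719, -1.574, 0.007]
force: [-0.4, 0.4, -0.8]
width: 85.4
gripper_force: 0.0
```

```bash
cat > d.py <<'E'
from st import *
snap(['wrist','scene','side'])
print(Rt.as_matrix().round(3).tolist())
for n in('wrist','scene','side'):
    h=cv2.cvtColor(load(n)['img'],cv2.COLOR_RGB2HSV);m=cv2.inRange(h,(128,90,40),(160,255,255))
    k,_,s,c=cv2.connectedComponentsWithStats(m)
    for i in range(1,k):
        if s[i,4]>5: print(n,s[i],c[i].round(1),[at(load(n),*c[i],z)[:2].round(1).tolist() for z in(137,134)])
print(proj(load('wrist'),[539,-327,137]))
T=R.from_euler('z',60,degrees=True)*R.from_rotvec([np.pi,0,0])
for z in(340,150,98,200): print(z,rows([539.2,-327,z],T,o['tool_pos'],Rt))
E
python3 d.py
```

```text
[np.float64(15.3), array([ 0.385,  0.738,  0.276,  1.041, -0.183,  1.386,  0.104]), array([ 538.844, -326.382,  339.406]), array([-2.719, -1.574,  0.007]), np.float64(85.386)]
forearm [ 0.8  -0.58 -0.19]
[[0.498, 0.867, -0.004], [0.867, -0.498, -0.002], [-0.004, -0.003, -1.0]]
wrist [274 158  18   9  61] [282.2 160.6] [[549.0, -309.0], [548.8, -309.5]]
wrist [277 174  12  13 125] [282.6 180.1] [[538.3, -328.9], [537.9, -329.6]]
scene [186 173   5   4  15] [187.9 174.8] [[539.6, -328.0], [534.9, -329.6]]
scene [188 196   7   3  17] [191.1 197.2] [[644.0, -293.3], [639.9, -294.7]]
side [335 126   6   4  19] [337.6 127.4] [[539.5, -326.8], [540.6, -330.7]]
side [332 149   9   4  25] [336.1 150.8] [[513.9, -237.9], [514.9, -241.5]]
[282.35113567 178.40601014]
340 [-0.0, 0.001, -0.001, -0.003, 0.005, 0.003]
150 [0.0, 0.001, 0.253, -0.003, 0.005, 0.003]
98 [0.001, 0.002, 0.322, -0.003, 0.005, 0.003]
200 [0.0, 0.001, 0.186, -0.003, 0.005, 0.003]
```

>>> {"name": "carry_out", "arguments": {
  "commands": [
    [[-1,-0.001,0.002,0,-0.003,0.005,0.003],[-1,-0.001,0.002,0.05,-0.003,0.005,0.003],[-1,-0.001,0.002,0.1,-0.003,0.005,0.003],[-1,-0.001,0.002,0.15,-0.003,0.005,0.003],[-1,-0.001,0.002,0.2,-0.003,0.005,0.003],[-1,-0.001,0.002,0.25,-0.003,0.005,0.003],[-1,-0.001,0.002,0.29,-0.003,0.005,0.003],[-1,-0.001,0.002,0.322,-0.003,0.005,0.003],[-1,-0.001,0.002,0.322,-0.003,0.005,0.003],[-1,-0.001,0.002,0.322,-0.003,0.005,0.003],[1,-0.001,0.002,0.322,-0.003,0.005,0.003],[1,-0.001,0.002,0.322,-0.003,0.005,0.003],[1,-0.001,0.002,0.322,-0.003,0.005,0.003],[1,-0.001,0.002,0.322,-0.003,0.005,0.003],[1,-0.001,0.002,0.322,-0.003,0.005,0.003],[1,-0.001,0.002,0.322,-0.003,0.005,0.003],[1,-0.001,0.002,0.322,-0.003,0.005,0.003],[1,-0.001,0.002,0.322,-0.003,0.005,0.003]]
  ],
  "newtons": 50
}}

```text
t: 16.95
tool_pos: [539.8, -326.7, 98.0]
orientation: [-2.719, -1.572, -0.002]
force: [0.2, -0.0, 6.4]
width: 22.6
gripper_force: 49.1
```

Run:
```python
from st import *
print(Rt.as_matrix().round(4).tolist(),o['force'],o['gripper_force'])
for z in(98,300): print(rows([o['tool_pos'][0],o['tool_pos'][1],z],Rt,o['tool_pos'],Rt))
```

```text
[np.float64(16.95), array([ 0.401,  0.97 ,  0.208,  1.406, -0.244,  0.791,  0.171]), array([ 539.838, -326.749,   98.026]), array([-2.719e+00, -1.572e+00, -2.000e-03]), np.float64(22.628)]
forearm [ 0.55 -0.45 -0.7 ]
[[0.4989, 0.8667, 0.0007], [0.8667, -0.4989, 0.0012], [0.0014, 0.0, -1.0]] [ 0.15974965 -0.03561471  6.44043486] 49.05731942912098
[-0.0, -0.0, 0.0, 0.0, 0.0, 0.0]
[0.0, 0.0, -0.269, 0.0, 0.0, 0.0]
```

>>> {"name": "carry_out", "arguments": {
  "commands": [
    [[1,0,0,-0.01,0,0,0],[1,0,0,-0.03,0,0,0],[1,0,0,-0.06,0,0,0],[1,0,0,-0.09,0,0,0],[1,0,0,-0.12,0,0,0],[1,0,0,-0.16,0,0,0],[1,0,0,-0.2,0,0,0],[1,0,0,-0.24,0,0,0],[1,0,0,-0.27,0,0,0],[1,0,0,-0.27,0,0,0],[1,0,0,-0.27,0,0,0]]
  ],
  "newtons": 60
}}

```text
t: 17.87
tool_pos: [539.6, -327.0, 300.9]
orientation: [-2.719, -1.572, -0.002]
force: [-1.4, 0.1, -2.2]
width: 22.2
gripper_force: 59.1
```

```bash
cat > e.py <<'E'
from plan import *
o=st.o
snap(['side','scene'])
for n in('side','scene'):
    h=cv2.cvtColor(load(n)['img'],cv2.COLOR_RGB2HSV);m=cv2.inRange(h,(128,90,40),(160,255,255))
    k,_,s,c=cv2.connectedComponentsWithStats(m)
    f=o['tool_pos']+[0,0,-86]
    print(n,'proj face,tail',proj(load(n),f).round(1),proj(load(n),f+[0,0,125]).round(1))
    for i in range(1,k):
        if s[i,4]>4: print(s[i],c[i].round(1))
T=R.from_euler('z',60,degrees=True)*R.from_rotvec([np.pi,0,0])
for z in(300,180,140,107): print(z,rows([556.3,155.8,z],T,o['tool_pos'],st.Rt),ik(p,np.array([556.3,155.8,z]),T,np.array(o['joint_positions']))[0].round(2))
E
python3 e.py
```

```text
[np.float64(17.867), array([ 0.385,  0.759,  0.268,  1.132, -0.193,  1.274,  0.117]), array([ 539.577, -326.975,  300.859]), array([-2.719e+00, -1.572e+00, -2.000e-03]), np.float64(22.187)]
forearm [ 0.77 -0.57 -0.29]
0.03
side proj face,tail [339.4 101.4] [342.7  55. ]
[340  53   3   5   9] [341.4  55. ]
[336  81  11   5  32] [341.2  83.6]
[335  93  12   5  35] [340.3  95.5]
scene proj face,tail [184.2 149.7] [177.  103.9]
[176 103   4   3  10] [177.8 104. ]
[177 131   9   3  22] [181.1 132. ]
[178 142  10   4  27] [182.5 143.9]
300 [0.569, -0.302, 0.002, 0.0, -0.002, 0.002] [-0.49  0.67  0.33  1.36 -0.22  1.15 -0.66]
180 [0.569, -0.302, 0.162, 0.0, -0.002, 0.002] [-0.5   0.8   0.35  1.55 -0.33  0.85 -0.55]
140 [0.569, -0.302, 0.215, 0.0, -0.002, 0.002] [-0.5   0.86  0.35  1.59 -0.38  0.76 -0.51]
107 [0.569, -0.302, 0.259, 0.0, -0.002, 0.002] [-0.49  0.91  0.34  1.62 -0.42  0.69 -0.47]
```

>>> {"name": "carry_out", "arguments": {
  "commands": [
    [[1,0.02,-0.011,0,0,0,0],[1,0.06,-0.032,0,0,0,0],[1,0.105,-0.056,0,0,0,0],[1,0.15,-0.08,0,0,0,0],[1,0.195,-0.104,0,0,0,0],[1,0.24,-0.127,0,0,0,0],[1,0.285,-0.151,0,0,0,0],[1,0.33,-0.175,0,0,0,0],[1,0.375,-0.199,0,0,0,0],[1,0.42,-0.223,0,0,0,0],[1,0.465,-0.247,0,0,0,0],[1,0.51,-0.271,0,0,0,0],[1,0.54,-0.287,0,0,0,0],[1,0.56,-0.297,0,0,-0.002,0],[1,0.569,-0.302,0,0,-0.002,0],[1,0.569,-0.302,0,0,-0.002,0],[1,0.569,-0.302,0,0,-0.002,0]]
  ]
}}

```text
t: 19.38
tool_pos: [556.0, 154.9, 300.2]
orientation: [-2.72, -1.571, 0.003]
force: [-0.2, -0.2, -1.6]
width: 22.4
gripper_force: 59.1
```

```bash
python3 e.py
python3 - <<'E'
from h import *
# refine lens centre: pale-blue glass + black cell in the first-view neighbourhood
for n in('side','scene'):
    c=load(n);u,v=proj(c,[556.3,155.8,14]).astype(int);im=c['img'][v-14:v+15,u-18:u+19]
    h=cv2.cvtColor(im,cv2.COLOR_RGB2HSV);m=cv2.inRange(h,(85,25,110),(115,160,255))
    k,_,s,cc=cv2.connectedComponentsWithStats(m)
    for i in range(1,k):
        if s[i,4]>15: print(n,s[i],at(c,u-18+cc[i][0],v-14+cc[i][1],14).round(1))
E
```

```text
[np.float64(19.383), array([-0.482,  0.665,  0.323,  1.359, -0.216,  1.154, -0.659]), array([556.023, 154.922, 300.228]), array([-2.72 , -1.571,  0.003]), np.float64(22.449)]
forearm [ 0.91  0.12 -0.41]
0.03
side proj face,tail [247.9 240.6] [243.3 190.8]
[246 189   3   3   8] [247.1 190.1]
[241 219  13   7  47] [247.3 222.9]
[241 230  15   9  56] [248.4 235.7]
scene proj face,tail [369.  160.5] [377.2 114.1]
[367 141   9   3  15] [371.6 142.3]
[365 153   9   3  15] [369.6 154.3]
300 [0.001, -0.0, 0.0, -0.002, 0.002, 0.001] [-0.48  0.66  0.32  1.36 -0.22  1.15 -0.66]
180 [0.001, -0.0, 0.16, -0.002, 0.002, 0.001] [-0.46  0.79  0.27  1.55 -0.26  0.84 -0.61]
140 [0.001, 0.0, 0.214, -0.002, 0.002, 0.001] [-0.45  0.85  0.25  1.59 -0.28  0.74 -0.6 ]
107 [0.002, 0.0, 0.258, -0.002, 0.002, 0.001] [-0.44  0.89  0.23  1.61 -0.29  0.67 -0.59]
side [12 10 13 10 97] [557. 156.  14.]
scene [15 12  8  6 42] [556.8 156.   14. ]
```

>>> {"name": "carry_out", "arguments": {
  "commands": [
    [[1,0.004,0,0.02,-0.002,0.002,0.001],[1,0.004,0,0.06,-0.002,0.002,0.001],[1,0.004,0,0.1,-0.002,0.002,0.001],[1,0.004,0,0.14,-0.002,0.002,0.001],[1,0.004,0,0.18,-0.002,0.002,0.001],[1,0.004,0,0.21,-0.002,0.002,0.001],[1,0.004,0,0.23,-0.002,0.002,0.001],[1,0.004,0,0.24,-0.002,0.002,0.001],[1,0.004,0,0.247,-0.002,0.002,0.001],[1,0.004,0,0.247,-0.002,0.002,0.001],[1,0.004,0,0.247,-0.002,0.002,0.001]]
  ]
}}

```text
t: 20.4
tool_pos: [557.8, 158.3, 116.2]
orientation: [-2.721, -1.571, -0.004]
force: [-0.8, 0.3, -0.5]
width: 22.3
gripper_force: 59.1
```

```bash
python3 e.py
python3 - <<'E'
from h import *
ims=[]
for n,k in(('side',7),('scene',7)):
    c=load(n);u,v=proj(c,[556.8,156,30]).astype(int);print(n,u-28,v-32);im=c['img'][v-32:v+28,u-28:u+28,::-1]
    ims.append(cv2.resize(im,None,fx=k,fy=k,interpolation=cv2.INTER_CUBIC))
cv2.imwrite('pics/m6.png',np.hstack(ims))
E
```

```text
[np.float64(20.4), array([-0.451,  0.881,  0.241,  1.603, -0.294,  0.691, -0.59 ]), array([557.844, 158.333, 116.24 ]), array([-2.721, -1.571, -0.004]), np.float64(22.291)]
forearm [ 0.64  0.04 -0.77]
0.03
side proj face,tail [251.8 299.8] [248.1 262. ]
[246 283  11   7  38] [251.4 287.1]
[246 293  13   7  43] [252.3 297. ]
scene proj face,tail [360.3 217.4] [366.9 180.4]
[362 203   4   2   5] [363.6 203.8]
[357 211   8   4  10] [360.3 213. ]
300 [-0.003, 0.0, -0.245, 0.001, -0.003, 0.0] [-0.48  0.66  0.32  1.36 -0.21  1.15 -0.66]
180 [-0.004, -0.0, -0.085, 0.001, -0.003, 0.0] [-0.46  0.79  0.28  1.55 -0.26  0.84 -0.61]
140 [-0.004, -0.0, -0.032, 0.001, -0.003, 0.0] [-0.45  0.85  0.25  1.59 -0.28  0.74 -0.6 ]
107 [-0.004, -0.0, 0.012, 0.001, -0.003, 0.0] [-0.44  0.89  0.24  1.61 -0.3   0.67 -0.58]
side 224 267
scene 331 185
```

View pics/m6.png

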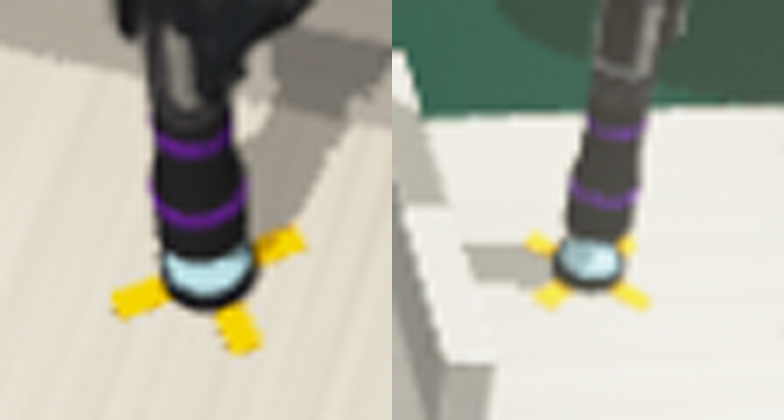

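Run:
```python
from h import *
L=np.array([556.8,156,14.])
for n in('side','scene'):
    c=load(n);u0,v0=(224,267) if n=='side' else (331,185)
    im=c['img'][v0:v0+60,u0:u0+56].astype(int)
    w=np.clip(im[...,2]-im[...,1]-25,0,80).astype(float); w[:13]=0; w[38:]=0
    w*= (im[...,0]>im[...,1]+5)   # violet
    for a,b in((13,24),(24,34)):
        ww=w[a:b];cols=ww.sum(0);x=np.arange(56)
        idx=np.where(cols>cols.max()*.3)[0];r=np.arange(a,b)
        cu=u0+(cols@x)/cols.sum();cv=v0+(ww.sum(1)@r)/ww.sum()
        zs=np.linspace(14,140,300);P=np.array([proj(c,L+[0,0,z-14]) for z in zs]);i=np.argmin(abs(P[:,1]-cv))
        sc=abs(proj(c,L+[1,0,zs[i]-14])-proj(c,L+[0,0,zs[i]-14])),abs(proj(c,L+[0,1,zs[i]-14])-proj(c,L+[0,0,zs[i]-14]))
        print(n,'ring',round(cu,2),round(cv,2),'extent',u0+idx.min(),u0+idx.max(),'axis u',P[i,0].round(2),'z',zs[i].round(),'px/mm x,y',sc[0][0].round(3),sc[1][0].round(3))
```

```text
side ring 250.68 287.48 extent 246 256 axis u 251.65 z 71.0 px/mm x,y 0.451 0.209
side ring 251.99 297.04 extent 246 258 axis u 252.56 z 38.0 px/mm x,y 0.441 0.204
scene ring 363.02 203.52 extent 362 365 axis u 361.87 z 78.0 px/mm x,y 0.039 0.363
scene ring 361.15 212.95 extent 357 365 axis u 360.19 z 45.0 px/mm x,y 0.037 0.356
```

The torch stands upright over the taped lens at side-crop (209,285). It reads about 2 mm too far in +y, so I'll correct that and go down to the final height.

>>> {"name": "carry_out", "arguments": {
  "commands": [
    [[1,-0.0025,0,0,0,-0.003,0],[1,-0.0025,0,0.003,0,-0.003,0],[1,-0.0025,0,0.006,0,-0.003,0],[1,-0.0025,0,0.009,0,-0.003,0],[1,-0.0025,0,0.012,0,-0.003,0],[1,-0.0025,0,0.012,0,-0.003,0],[1,-0.0025,0,0.012,0,-0.003,0],[1,-0.0025,0,0.012,0,-0.003,0]]
  ]
}}

```text
t: 21.17
tool_pos: [556.6, 157.0, 106.5]
orientation: [2.72, 1.571, -0.001]
force: [-0.4, 0.2, -1.9]
width: 22.4
gripper_force: 59.1
```

Run:
```python
from st import *
snap(['side','scene'])
print(Rt.as_matrix()[:,2].round(4),o['force'])
L=np.array([556.8,156,14.])
for n in('side','scene'):
    c=load(n);u0,v0=proj(c,L+[0,0,16]).astype(int)-[28,32]
    im=c['img'][v0:v0+60,u0:u0+56].astype(int)
    w=np.clip(im[...,2]-im[...,1]-25,0,80).astype(float)*(im[...,0]>im[...,1]+5); w[:13]=0; w[44:]=0
    rs=w.sum(1);print(n,v0,np.round(rs[13:44]).astype(int).tolist())
    for r in np.where(rs>60)[0]:
        cu=u0+(w[r]@np.arange(56))/rs[r];zs=np.linspace(14,140,400);P=np.array([proj(c,L+[0,0,z-14]) for z in zs]);i=np.argmin(abs(P[:,1]-v0-r))
        print(v0+r,round(cu-P[i,0],2),end='; ')
    print()
```

```text
[np.float64(21.167), array([-0.448,  0.895,  0.236,  1.613, -0.297,  0.67 , -0.586]), array([556.567, 157.016, 106.463]), array([ 2.720e+00,  1.571e+00, -1.000e-03]), np.float64(22.379)]
forearm [ 0.62  0.04 -0.78]
[-1.e-04 -1.e-03 -1.e+00] [-0.39404115  0.21178322 -1.86738842]
side 267 [0, 0, 0, 0, 0, 0, 0, 4, 78, 275, 520, 288, 6, 0, 0, 19, 31, 65, 85, 225, 537, 273, 4, 0, 0, 0, 0, 0, 0, 0, 0]
288 0.37; 289 0.64; 290 0.04; 291 -0.08; 297 -1.86; 298 1.88; 299 1.27; 300 0.01; 301 0.0; 
scene 185 [0, 0, 0, 0, 0, 0, 14, 52, 149, 24, 0, 0, 0, 0, 0, 17, 3, 46, 131, 0, 0, 0, 0, 0, 0, 0, 0, 0, 0, 0, 0]
206 0.85; 216 1.07;
```

Run:
```python
from h import *
L=np.array([556.8,156,14.])
for n in('scene','side'):
    c=load(n);g=c['img'].max(2).astype(float)
    zs=np.linspace(5,140,800);P=np.array([proj(c,L+[0,0,z-14]) for z in zs])
    a=proj(c,L)[1]
    for v in range(int(a)-14,int(a)+6):
        i=np.argmin(abs(P[:,1]-v));u=P[i,0];x=np.arange(int(u)-13,int(u)+15);row=g[v,x];bg=np.percentile(row,85)
        d=np.clip((bg*.9-row)/(bg*.9-row.min()),0,1)
        dm=d>.5;k=np.where(dm)[0]
        # subpixel edges
        def cross(i,j): return x[i]+(0.5-d[i])/(d[j]-d[i])*(x[j]-x[i])
        e1=cross(k[0]-1,k[0]) if k[0]>0 else x[0]; e2=cross(k[-1]+1,k[-1]) if k[-1]<len(x)-1 else x[-1]
        print(n,v,'z',zs[i].round(),'w',round(e2-e1,1),'mid-axis',round((e1+e2)/2-u,2))
```

```text
scene 207 z 66.0 w 8.1 mid-axis -0.63
scene 208 z 63.0 w 8.2 mid-axis -0.48
scene 209 z 59.0 w 8.4 mid-axis -0.51
scene 210 z 56.0 w 8.8 mid-axis -0.72
scene 211 z 52.0 w 9.2 mid-axis -0.63
scene 212 z 49.0 w 9.6 mid-axis -0.48
scene 213 z 45.0 w 9.6 mid-axis -0.4
scene 214 z 41.0 w 9.5 mid-axis -0.54
scene 215 z 38.0 w 9.5 mid-axis -0.57
scene 216 z 34.0 w 8.9 mid-axis -0.69
scene 217 z 31.0 w 9.4 mid-axis -0.42
scene 218 z 27.0 w 9.2 mid-axis -0.42
scene 219 z 23.0 w 9.1 mid-axis -0.51
scene 220 z 20.0 w 9.1 mid-axis -0.49
scene 221 z 16.0 w 9.7 mid-axis -0.53
scene 222 z 12.0 w 6.1 mid-axis -2.28
scene 223 z 9.0 w 2.8 mid-axis -3.79
scene 224 z 5.0 w 9.7 mid-axis 0.09
scene 225 z 5.0 w 7.3 mid-axis 0.44
scene 226 z 5.0 w 4.7 mid-axis 0.73
side 289 z 66.0 w 9.9 mid-axis 1.67
side 290 z 62.0 w 12.1 mid-axis 1.05
side 291 z 59.0 w 12.4 mid-axis 0.97
side 292 z 56.0 w 13.1 mid-axis 1.02
side 293 z 52.0 w 13.4 mid-axis 1.04
side 294 z 48.0 w 13.5 mid-axis 0.93
side 295 z 45.0 w 13.4 mid-axis 0.75
side 296 z 41.0 w 13.2 mid-axis 0.86
side 297 z 38.0 w 13.3 mid-axis 0.97
side 298 z 34.0 w 13.0 mid-axis 1.14
side 299 z 31.0 w 13.3 mid-axis 0.97
side 300 z 27.0 w 13.2 mid-axis 0.71
side 301 z 23.0 w 12.7 mid-axis 0.7
side 302 z 20.0 w 13.1 mid-axis 0.36
side 303 z 16.0 w 13.5 mid-axis 0.05
side 304 z 12.0 w 13.6 mid-axis 0.35
side 305 z 9.0 w 13.7 mid-axis 0.26
side 306 z 5.0 w 13.6 mid-axis 0.05
side 307 z 5.0 w 12.9 mid-axis -0.03
side 308 z 5.0 w 11.8 mid-axis -0.1
```

>>> {"name": "carry_out", "arguments": {
  "commands": [
    [[1,0.0013,0.0005,-0.0005,0,0,0],[1,0.0013,0.0005,-0.0005,0,0,0],[1,0.0013,0.0005,-0.0005,0,0,0],[1,0.0013,0.0005,-0.0005,0,0,0],[1,0.0013,0.0005,-0.0005,0,0,0],[1,0.0013,0.0005,-0.0005,0,0,0]]
  ]
}}

```text
t: 21.77
tool_pos: [557.3, 157.6, 106.8]
orientation: [2.72, 1.571, -0.001]
force: [-0.3, 0.2, -1.0]
width: 22.9
gripper_force: 59.1
```

Run:
```python
from st import *
snap(['side','scene'])
print(o['force'],np.abs(o['joint_vel']).max())
# height check: row of the glass/face boundary along the axis, and black-edge mids
L=np.array([556.8,156,14.])
c=load('side')
zs=np.linspace(5,140,800);P=np.array([proj(c,L+[0,0,z-14]) for z in zs])
print('proj face near edge z21', proj(c,L+[0,0,7]-np.array([.4,-.92,0])*14*-1*-1).round(1))
for v in range(296,311):
    i=np.argmin(abs(P[:,1]-v));print(v,c['img'][v,int(round(P[i,0]))])
for h in(4,7,10):
    th=np.linspace(0,6.28,90);q=np.array([proj(c,L+[14*np.cos(t),14*np.sin(t),h]) for t in th]);print(h,'face ellipse bottom row',q[:,1].max().round(1))
th=np.linspace(0,6.28,90)
for r,z in((15,13),(12,14)): print(r,np.array([proj(c,[L[0]+r*np.cos(t),L[1]+r*np.sin(t),z]) for t in th])[:,1].max().round(1))
```

```text
[np.float64(21.767), array([-0.448,  0.895,  0.237,  1.609, -0.296,  0.673, -0.587]), array([557.306, 157.649, 106.803]), array([ 2.720e+00,  1.571e+00, -1.000e-03]), np.float64(22.876)]
forearm [ 0.62  0.04 -0.78]
[-0.29443453  0.20204088 -0.95925707] 0.0013699074259740632
proj face near edge z21 [252.8 307.3]
296 [34 33 35]
297 [34 33 35]
298 [34 33 35]
299 [35 33 35]
300 [ 80  33 111]
301 [ 80  31 112]
302 [49 33 62]
303 [34 32 34]
304 [35 33 35]
305 [34 32 34]
306 [35 33 34]
307 [171 208 216]
308 [155 188 193]
309 [67 80 82]
310 [24 22 23]
4 face ellipse bottom row 308.1
7 face ellipse bottom row 307.3
10 face ellipse bottom row 306.5
15 309.9
12 308.4
```

```bash
python3 -c "
from cell import env
print(env.close_job())"
```

```text
the job is handed in; nothing more can be done
None
```

The job is handed in at about 22 s of the 53 s limit: the syringe stands tip down in the cup, leaning on its rim, and the torch is held still and upright over the taped lens, by my measurements centred to about 1 mm with its face about 7 mm above the glass; the verdict was not shown.

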